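# Wind the bathroom louvre open and put the crank away

### The job

Air the room: fit the loose crank on the square stud of the louvre's winder so that it sits fully home, and wind it anticlockwise until the glass louvres are fully open, feeling for the flats and for the stop and forcing nothing. Then lift the crank off and lay it gently, flat and right side up, inside the oblong white tray, leaving the other things on the shelf where they are.

Things in the scene. Friction and masses are not known exactly. Their poses are not given: they have to be found in the camera images.
- winder: Winder of the glass louvre vent: grey gear box (112 x 72 mm, top 42 mm up) screwed to the shelf, a round steel collar 32 mm across on top, and out of it an upright square steel stud. Origin on the shelf under the stud's axis, z up. A rigid tube (14 mm thick, top 29 mm up) runs from the box 200 mm along its +x, then 350 mm along its +y to the louvre window (300 mm wide, 340 mm tall).
- stud (a point): Point on the stud's axis at the collar's top, 60 mm above the shelf, fixed to the box. The stud is greased, 14 mm square, stands 26 mm above this point, its top 2 mm bevelled. The angle of its flats differs every time and is NOT measured (this frame does not turn with it): feel for it or look. Turning it takes about 0.2 Nm (2 to 3 N at the crank's grip); it stays where it is left.
- rack (a joint): Slide of the drive rack, m: its steel tail (8 mm thick, 22 mm up) stands 60 mm out of the box's -x end at 0 (louvres shut, blades upright) and is drawn in as they open: 0.050 = 10 mm out, louvres fully open (69 degrees), where the gear meets a hard stop (not to be forced: 10 N at the grip at most). One turn of the stud, anticlockwise from above, moves it +39 mm. It starts at 0 to 0.010: 1.0 to 1.3 turns are needed.
- crank_hub (a point): Loose dark steel crank, about 0.18 kg, lying flat. This is its hub's centre, 20 mm above the underside: hub 28 x 28 mm, 40 mm tall, sides along x and y; in its underside a square socket 15.8 mm wide, 29 mm deep, mouth bevelled. z up; x along the flat arm (20 mm wide, 8 mm thick, flush with the underside) to the grip. Home, the underside rests on the collar: this point 20 mm above the stud point.
- crank_knob (a point): Centre of the crank's upright black grip, 80 mm along the hub's x from the hub's axis: a freely spinning cylinder 22 mm across, from 9 to 51 mm above the crank's underside; this point is 30 mm above the underside.
- tray: Oblong white ceramic tray fixed on the shelf, 180 mm (x) by 120 mm (y) outside, rim 14 mm high, walls and floor 6 mm thick, so the inside is 168 x 108 mm. Origin at the centre of its underside, z up.
- trimmer: Bystander, not needed: cylindrical black trimmer standing upright, 37 mm across, 146 mm tall; origin at the centre of its underside.
- comb_clip: Bystander, not needed: metal spring clip with two black guard combs, 72 x 70 x 27 mm, lying flat; origin at the centre of its underside.
- soap_dish: Bystander, not needed: round white ceramic soap dish with a soap in it, 94 mm across, 26 mm tall; origin at the centre of its underside.
- brush: Bystander, not needed: beech beard brush lying on its bristles, 105 x 46 mm, 38 mm tall; origin at the centre of its underside.
- oil_bottle: Bystander, not needed: small amber oil bottle, 34 mm across, 85 mm tall; origin at the centre of its underside.
There are look-alikes about, which are no part of the job. Leave any yellow look-alike of the tray alone. Leave any red look-alike of the part that bears crank_hub alone.

How it is judged:
By the outcome, as a careful person would: the job done as asked, in the order asked, and still so for the second after the job is handed in, with the robot touching nothing.
It also fails if it takes over 72 s, if anything falls off the work surface, if the arm or the gripper's body presses on something with over 40 N, if the wrist force passes 120 N, or if a joint passes its speed limit or range.

### The arm

A 6-joint arm with a two-finger parallel gripper is mounted at the origin on the work surface. World frame = base frame: x ahead of the robot, y to its left, z up, the work surface at z = 0. Lengths are in m, angles in rad, forces in N, time in s.
With the tool pointing down it reaches from about 0.25 to 0.8 m from the base axis. Payload 8.5 kg.
Tool frame: the origin (TCP) lies midway between the tips of the shut fingers; the grasp point (between the pads) lies 19 mm behind it; z points along the fingers, y is the line along which they close (so a half turn about z gives the same grasp; the last joint's range is limited). The gripper opens to 85 mm and grips with 20 to 120 N. Pads are 22 mm wide; open, the fingers measure 114 mm over their backs; the gripper's body (76 mm by 85 mm) begins 54 mm behind the grasp point. The pads swing forward as they close: fully open they stand 13 mm farther back than shut.
Start: joints at [-1.164, 0.238, -0.013, 1.319, 0, 1.571], TCP at [0.208, -0.482, 0.211] pointing down, gripper open.
Joint ranges: [-2.66, 2.66], [-1.03, 1.9], [-1.14, 1.46], [-1.82, 2.27], [-1.45, 1.34], [-3.14, 3.14]. Speed limits (rad/s): [2.22, 2.22, 2.79, 3.14, 3.14, 3.14].

### API

Orientations are given as a unit quaternion [x, y, z, w].
In Python, from station import manip, vision, nets gives the robot as it stands.
- The arm moves only by the shell command python3 -m handwheel 'ROWS'. ROWS is JSON, a list of rows, each an object of numbers: "gripper": the closure, from 0 (fully open) to 1 (shut); "x", "y", "z": the shift along the tool's x, y, z in mm; "yaw": the turn about the tool's z in degrees. A call has 1 to 8 rows; each row is the pose to reach, as a shift and turn from the pose commanded when the call began, along the tool's axes at that moment; what a row does not reach only later rows make up. A row lasts 1/12 s, in which the tool goes at most 41.7 mm and 7.16 degrees, less where a joint would pass 70% of its speed; a pose out of reach is approached as far as the arm can. A call with a gripper value outside its range is refused whole. The fingers move at their own pace and stop on an object; the grip force is fixed at half the most. Time passes only in rows, so rows that repeat a pose let the fingers close. It gives the time, the measured TCP pose, the force, the opening and the grip force at its end, in the units of the state.
- manip.state(): the state, without advancing time (a new reading comes with each control period).
- vision.read_camera(name): name is "side" or "top"; returns the picture (480x640x3 uint8, blue, green, red); there is no depth.
- vision.camera_params(name): a dict with "K" (3x3 intrinsics, pixels), "T" (4x4, takes a point from camera to world coordinates). Camera axes: x right, y up, looking along -z (the intrinsics and any distortion apply to the point x, -y, -z); pixel columns grow to the right and rows downward; lengths in m; the calibration is good to about 2 mm. A picture is of the moment at which its call begins. camera_params takes no time and is no camera call.
- manip.job_done(): hands the job in; it is judged then, once.
Trained networks look in the newest picture that a camera, given by its name, has taken for a name from the list of things; names that differ only in an ending like _2 or _b are one class to them, and where a whole thing is asked for, a point or a joint stands for the part that bears it (a point fixed in the world has none). Each returns a list of dicts, best first, with "p" (0 to 1); they miss things now and then, are a little off and sometimes report something else, mostly with a low value. They report only what shows in the picture. A call takes as long as a camera call. They do not tell look-alikes from the thing itself.
- nets.spot_in(name, camera): "extent" ([left, top, right, bottom] in pixels, round what is visible of it).
- nets.masks_of(name, camera): "mask" (480x640 bool, what is visible of it) and "extent" ([left, top, right, bottom] in pixels, round what is visible of it).
- nets.place_of(name, camera): "at" ([column, row] in pixels: a listed point, or the origin of a listed thing).
The state is a dict: "clock": time; "joint_pos": joint angles; "joint_vel": joint speeds; "tau": joint torques, N m; "eef_pos": TCP position; "eef_rot": TCP orientation; "wrist_force": force on the tool from outside, world axes, zero at the start; "torque": the same for the moment, N m; "finger_gap": opening from 0.0 (shut) to 1.0 (fully open); "finger_force": force on a finger pad.
Only numpy, scipy, OpenCV 4.12 (cv2) and the standard library are available. Lean on these libraries where they do the work, as an engineer would, in place of code of your own. Each camera call takes 0.05 s, during which the arm holds its last target. There are 200 camera calls.

## Working session

There is one attempt and no reset: what is moved stays moved. The work goes in short steps, Python scripts to look and compute and a shell command to move; the robot and the scene stay as the last step left them, time stands still between calls to the robot, and variables do not carry over. Pictures are saved under pics/ and viewed, at most 12 in all, crops included, and the job is handed in when it is done.

```bash
mkdir -p pics; cat > h.py <<'E'
import numpy as np, cv2
from station import manip, vision, nets
def ray(cam,px,z):
    P=vision.camera_params(cam);K=np.array(P["K"]);T=np.array(P["T"])
    d=np.linalg.inv(K)@[px[0],px[1],1]; d=T[:3,:3]@[d[0],-d[1],-d[2]]; o=T[:3,3]
    return o+d*(z-o[2])/d[2]
def proj(cam,p):
    P=vision.camera_params(cam);K=np.array(P["K"]);T=np.array(P["T"])
    c=np.linalg.inv(T)@[*p,1]; u=K@[c[0],-c[1],-c[2]]; return u[:2]/u[2]
E
python3 - <<'E'
from h import *
for c in ["top","side"]:
    im=vision.read_camera(c); cv2.imwrite(f"pics/{c}0.png",im)
    P=vision.camera_params(c); print(c,P.keys(),np.round(P["T"],3).tolist(),np.round(P["K"],0).tolist())
    for n,z in [("stud",.06),("crank_hub",.02),("crank_knob",.03),("tray",0),("winder",0)]:
        for r in nets.place_of(n,c)[:3]: print(n,round(r["p"],2),np.round(r["at"],1),np.round(ray(c,r["at"],z),4))
print(manip.state())
E
```

```text
top dict_keys(['K', 'T']) [[0.006, 0.988, -0.157, 0.361], [-1.0, 0.006, -0.001, -0.004], [0.0, 0.157, 0.988, 1.121], [0.0, 0.0, 0.0, 1.0]] [[495.0, 0.0, 319.0], [0.0, 495.0, 244.0], [0.0, 0.0, 1.0]]
stud 0.86 [297.6 235.1] [0.5502 0.0439 0.06  ]
crank_hub 0.87 [443.  261.8] [ 0.4985 -0.2808  0.02  ]
crank_hub 0.59 [391.3 222.2] [ 0.5883 -0.1665  0.02  ]
crank_knob 0.92 [396.8 251.4] [ 0.52   -0.1762  0.03  ]
crank_knob 0.74 [197.1 249.6] [0.5214 0.2687 0.03  ]
crank_knob 0.59 [455.3 228. ] [ 0.5738 -0.3084  0.03  ]
tray 0.95 [200.2 249.5] [0.526  0.2691 0.    ]
tray 0.66 [103.8 249.6] [0.5245 0.4898 0.    ]
winder 0.56 [300.  240.4] [0.5485 0.0409 0.    ]
side dict_keys(['K', 'T']) [[0.998, 0.049, -0.033, 0.484], [-0.059, 0.748, -0.661, -0.937], [-0.008, 0.662, 0.75, 1.143], [0.0, 0.0, 0.0, 1.0]] [[576.0, 0.0, 326.0], [0.0, 576.0, 237.0], [0.0, 0.0, 1.0]]
stud 0.74 [330.8 229.4] [0.5457 0.0417 0.06  ]
crank_hub 0.69 [318.6 348.8] [ 0.498 -0.277  0.02 ]
crank_hub 0.69 [357.1 309.9] [ 0.593  -0.1794  0.02  ]
crank_knob 0.72 [353.2 355.4] [ 0.5723 -0.304   0.03  ]
crank_knob 0.66 [326.1
[... 253 characters left out ...]
s': array([-1.16398718e+00,  2.38194240e-01, -1.35099003e-02,  1.31920059e+00,
       -5.62033431e-06,  1.57079801e+00]), 'joint_vel': array([-3.27716079e-04,  3.41841196e-04,  3.61303620e-04, -2.00615336e-03,
       -5.75185411e-05, -1.06120578e-03]), 'tau': array([-7.04309195e-05, -5.38303900e+01,  3.46585858e+01,  2.81667788e-03,
        4.81191807e-05,  1.43343948e-05]), 'eef_pos': array([ 0.20771027, -0.48210683,  0.21117538]), 'eef_rot': array([ 9.79384684e-01,  2.02004054e-01, -1.37013551e-05, -5.25169596e-05]), 'wrist_force': array([-0.69267238, -0.32388743, -1.06588793]), 'torque': array([-0.02336008, -0.01185312, -0.0009112 ]), 'finger_force': 0.0, 'finger_gap': 1.0002420957385347}
```

View pics/top0.png

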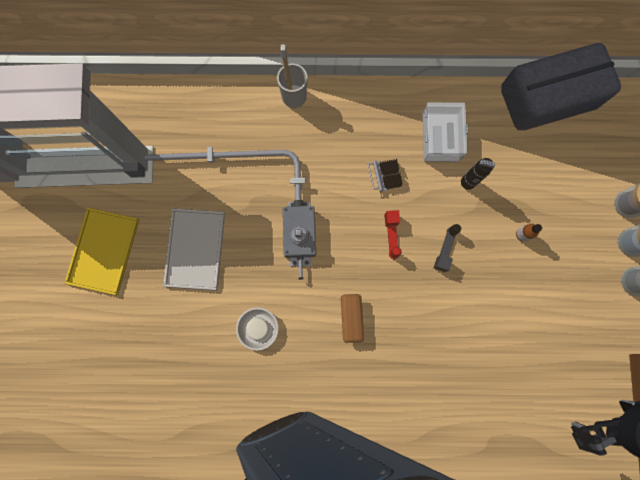

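View pics/side0.png

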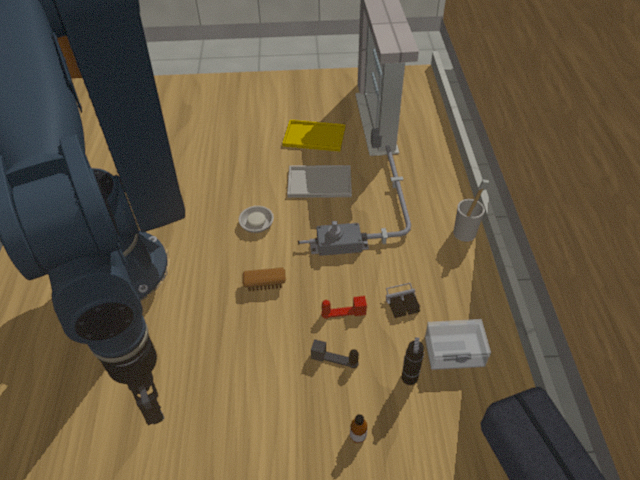

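The top view shows the dark crank with its hub at (443,262) and grip at (455,228). The red look-alike is at (393,235), the white tray at (197,249), the yellow one at (103,250) and the stud at (298,235). Side and top agree on hub ≈ (0.498,-0.279), and the hub-grip distance of about 80 mm matches. I'll set off now.

```bash
cat >> h.py <<'E'
from scipy.spatial.transform import Rotation as R
def phi(s=None):
    s=s or manip.state(); x=R.from_quat(s["eef_rot"]).as_matrix()[:,0]; return np.degrees(np.arctan2(x[1],x[0]))
def go(p,ph=None):
    s=manip.state(); M=R.from_quat(s["eef_rot"]).as_matrix()
    d=M.T@(np.array(p)-s["eef_pos"])*1000
    y=0 if ph is None else (phi(s)-ph+180)%360-180
    print("rows x,y,z",np.round(d,1),"yaw",np.round(y,1),"| tcp",np.round(s["eef_pos"],4),"phi",round(phi(s),2),"j6",round(s["joint_pos"][5],2),"t",round(s["clock"],2),"F",np.round(s["wrist_force"],1))
E
python3 -c "
from h import *
go([.498,-.279,.12],160)"
python3 -m handwheel '[{"x":347,"y":-71,"z":91,"yaw":-50},{"x":347,"y":-71,"z":91,"yaw":-57,"gripper":0.3},{"x":347,"y":-71,"z":91,"yaw":-57,"gripper":0.3},{"x":347,"y":-71,"z":91,"yaw":-57,"gripper":0.3},{"x":347,"y":-71,"z":91,"yaw":-57,"gripper":0.3},{"x":347,"y":-71,"z":91,"yaw":-57,"gripper":0.3},{"x":347,"y":-71,"z":91,"yaw":-57,"gripper":0.3},{"x":347,"y":-71,"z":91,"yaw":-57,"gripper":0.3}]'
python3 -c "
from h import *
go([.498,-.279,.12],160)"
```

```text
rows x,y,z [347.  -71.7  91.2] yaw -136.7 | tcp [ 0.2077 -0.4821  0.2112] phi 23.31 j6 1.57 t 0.6 F [-0.7 -0.3 -1.1]
rows x,y,z [347.  -71.7  91.2] yaw -136.7 | tcp [ 0.2077 -0.4821  0.2112] phi 23.31 j6 1.57 t 0.6 F [-0.7 -0.3 -1.1]$[0]: bad value
```

```bash

python3 -m handwheel '[{"x":347,"y":-71,"z":91,"yaw":-57,"gripper":0.3},{"x":347,"y":-71,"z":91,"yaw":-57,"gripper":0.3},{"x":347,"y":-71,"z":91,"yaw":-57,"gripper":0.3},{"x":347,"y":-71,"z":91,"yaw":-57,"gripper":0.3},{"x":347,"y":-71,"z":91,"yaw":-57,"gripper":0.3},{"x":347,"y":-71,"z":91,"yaw":-57,"gripper":0.3},{"x":347,"y":-71,"z":91,"yaw":-57,"gripper":0.3},{"x":347,"y":-71,"z":91,"yaw":-57,"gripper":0.3}]'
python3 -c "
from h import *
go([.498,-.279,.12],160)"
```

```text
clock: 1.27
eef_pos: [0.4741, -0.2961, 0.1279]
eef_rot: [0.762, 0.647, 0.0, 0.0]
wrist_force: [-0.2, -1.0, 0.1]
finger_gap: 0.701
finger_force: 0.0
rows x,y,z [20.7 20.8  7.9] yaw -79.3 | tcp [ 0.4741 -0.2961  0.1279] phi 80.67 j6 1.18 t 1.27 F [-0.2 -1.   0.1]
```

```bash

python3 -m handwheel '[{"x":20.7,"y":20.8,"z":8,"yaw":-57,"gripper":0.3},{"x":20.7,"y":20.8,"z":8,"yaw":-57,"gripper":0.3},{"x":20.7,"y":20.8,"z":8,"yaw":-57,"gripper":0.3},{"x":20.7,"y":20.8,"z":8,"yaw":-57,"gripper":0.3},{"x":20.7,"y":20.8,"z":8,"yaw":-57,"gripper":0.3},{"x":20.7,"y":20.8,"z":8,"yaw":-57,"gripper":0.3},{"x":20.7,"y":20.8,"z":8,"yaw":-57,"gripper":0.3},{"x":20.7,"y":20.8,"z":8,"yaw":-57,"gripper":0.3}]'
python3 -m handwheel '[{"x":0,"y":0,"z":0,"yaw":-22,"gripper":0.3},{"x":0,"y":0,"z":0,"yaw":-22,"gripper":0.3},{"x":0,"y":0,"z":0,"yaw":-22,"gripper":0.3},{"x":0,"y":0,"z":0,"yaw":-22,"gripper":0.3},{"x":0,"y":0,"z":0,"yaw":-22,"gripper":0.3}]'
python3 - <<'E'
from h import *
go([.498,-.279,.07],160)
for c in ["top","side"]:
    im=vision.read_camera(c)
    for n,z in [("stud",.06),("crank_hub",.02),("crank_knob",.03)]:
        for r in nets.place_of(n,c)[:3]: print(c,n,round(r["p"],2),np.round(r["at"],1),np.round(ray(c,r["at"],z),4))
    a=proj(c,[.52,-.28,.05]).astype(int); k=55
    cv2.imwrite(f"pics/{c}1.png",cv2.resize(im[a[1]-k:a[1]+k,a[0]-k:a[0]+k],(400,400),interpolation=cv2.INTER_CUBIC)); print(a-k)
    a=proj(c,[.548,.043,.086]).astype(int); k=25
    cv2.imwrite(f"pics/{c}1s.png",cv2.resize(im[a[1]-k:a[1]+k,a[0]-k:a[0]+k],(400,400),interpolation=cv2.INTER_CUBIC)); print(a-k)
I=[np.hstack([cv2.imread(f"pics/{c}1.png") ,cv2.imread(f"pics/{c}1s.png")]) for c in ["top","side"]]
cv2.imwrite("pics/m1.png",cv2.resize(np.vstack(I),(600,600)))
E
```

```text
clock: 1.93
eef_pos: [0.4966, -0.2806, 0.1202]
eef_rot: [0.361, 0.933, 0.0, -0.0]
wrist_force: [0.5, -0.1, -0.4]
finger_gap: 0.708
finger_force: 0.0
clock: 2.35
eef_pos: [0.4966, -0.2806, 0.1202]
eef_rot: [0.181, 0.983, 0.0, -0.0]
wrist_force: [-1.2, 0.6, -0.1]
finger_gap: 0.696
finger_force: 0.0
rows x,y,z [-0.8  2.  50.2] yaw -0.9 | tcp [ 0.4966 -0.2806  0.1202] phi 159.13 j6 -0.15 t 2.35 F [-1.2  0.6 -0.1]
top stud 0.88 [295.  235.5] [0.5493 0.0495 0.06  ]
top crank_hub 0.89 [392.3 220.1] [ 0.5932 -0.1689  0.02  ]
top crank_hub 0.61 [444.  261.6] [ 0.499 -0.283  0.02 ]
top crank_hub 0.43 [198.4 246.2] [0.5306 0.2686 0.02  ]
top crank_knob 0.86 [453.4 231.4] [ 0.5661 -0.3039  0.03  ]
top crank_knob 0.22 [442.  261.6] [ 0.4977 -0.2761  0.03  ]
[390 195]
[272 208]
side stud 0.67 [329.6 231. ] [0.5423 0.0365 0.06  ]
side stud 0.64 [353.7 360.4] [ 0.5699 -0.333   0.06  ]
side crank_hub 0.97 [320.  348.5] [ 0.5011 -0.2765  0.02  ]
side crank_hub 0.78 [358.4 307.7] [ 0.5966 -0.1734  0.02  ]
side crank_knob 0.72 [355.3 360.6] [ 0.5757 -0.317   0.03  ]
side crank_knob 0.7 [326.5 310. ] [ 0.5213 -0.1818  0.03  ]
side crank_knob 0.35 [254.9 221.7] [0.3492 0.1094 0.03  ]
[273 287]
[306 197]
```

View pics/m1.png

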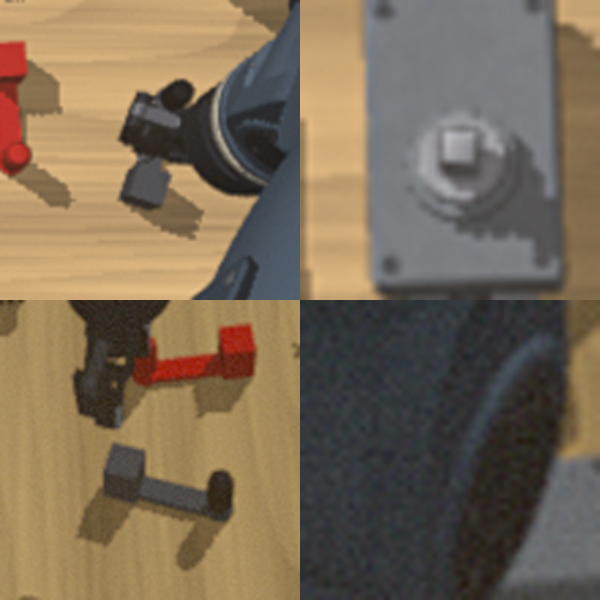

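The top crop shows the stud top as a nearly axis-aligned square, centred at pixel (298.3,232.5), with the collar at about (299.8,235.5). The side crop shows the dark hub's top face centre at about (319.5,345.6), and nothing has been disturbed.

```bash

python3 - <<'E'
from h import *
print("stud",ray("top",(298.3,232.5),.086),ray("top",(299.8,235.5),.06))
print("hub",ray("side",(319.5,345.6),.04))
im=cv2.imread("pics/top0.png"); a=[420,210]
c=cv2.resize(im[210:280,420:480],None,fx=8,fy=8,interpolation=cv2.INTER_CUBIC)
im2=cv2.imread("pics/side0.png"); d=cv2.resize(im2[325:395,300:370],None,fx=8,fy=8,interpolation=cv2.INTER_CUBIC)
e=cv2.resize(im[205:275,270:330],None,fx=8,fy=8,interpolation=cv2.INTER_CUBIC)
f=cv2.resize(im2[210:280,295:365],None,fx=8,fy=8,interpolation=cv2.INTER_CUBIC)
o=np.zeros((1120,1120,3),np.uint8);o[:560,:480]=c;o[:560,560:]=d;o[560:,:480]=e;o[560:,560:]=f
cv2.imwrite("pics/m2.png",cv2.resize(o,(600,600)))
E
```

```text
stud [0.5511709  0.04126536 0.086     ] [0.54932382 0.03905819 0.06      ]
hub [ 0.50011457 -0.2809339   0.04      ]
```

View pics/m2.png

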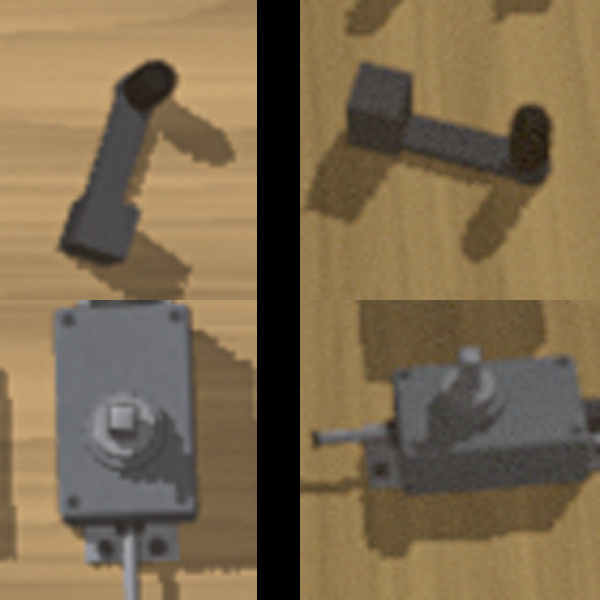

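The crops (4.29 px per pixel) show the crank undisturbed. The hub top is at top (444,262.5) and side (319.1,344.8), and the grip top at top (456.2,228.7) and side (353.7,351.8). The stud top is at top (298.7,232.1) and side (334.7,222.6), with its flats near the image axes.

```bash

python3 - <<'E'
from h import *
hub=[ray("top",(444,262),.04),ray("side",(319.1,344.8),.04)];kn=[ray("top",(456,228.6),.051),ray("side",(353.6,351.7),.051)]
st=[ray("top",(298.5,232),.086),ray("side",(334.6,222.5),.086)]
print(np.round(hub,4),np.round(kn,4),np.round(st,4))
h=np.mean(hub,0);k=np.mean(kn,0);d=k-h;a=np.degrees(np.arctan2(d[1],d[0]));print(np.hypot(*d[:2]),a)
go([h[0],h[1],.008],a+180)
E
```

```text
[[ 0.4956 -0.278   0.04  ]
 [ 0.4993 -0.2789  0.04  ]] [[ 0.5684 -0.3041  0.051 ]
 [ 0.5723 -0.3071  0.051 ]] [[0.5523 0.0409 0.086 ]
 [0.5552 0.0408 0.086 ]]
0.07777862742513325 -20.43820612058916
rows x,y,z [-1.000e-01  2.400e+00  1.123e+02] yaw -0.3 | tcp [ 0.4966 -0.2806  0.1203] phi 159.26 j6 -0.15 t 2.75 F [-1.2 -0.7 -0.2]
```

```bash

python3 -m handwheel '[{"x":0,"y":2.4,"z":35,"yaw":0,"gripper":0.3},{"x":0,"y":2.4,"z":70,"yaw":0,"gripper":0.3},{"x":0,"y":2.4,"z":95,"yaw":0,"gripper":0.3},{"x":0,"y":2.4,"z":106,"yaw":0,"gripper":0.3},{"x":0,"y":2.4,"z":112,"yaw":0,"gripper":0.3},{"x":0,"y":2.4,"z":112,"yaw":0,"gripper":0.3},{"x":0,"y":2.4,"z":112,"yaw":0,"gripper":0.6},{"x":0,"y":2.4,"z":112,"yaw":0,"gripper":0.8}]'
python3 -m handwheel '[{"x":0,"y":0,"z":0,"yaw":0,"gripper":1},{"x":0,"y":0,"z":0,"yaw":0,"gripper":1},{"x":0,"y":0,"z":0,"yaw":0,"gripper":1},{"x":0,"y":0,"z":0,"yaw":0,"gripper":1}]'
python3 -c "
from h import *
go([.5526,.039,.14],180)"
```

```text
clock: 3.42
eef_pos: [0.4983, -0.2789, 0.0094]
eef_rot: [0.18, 0.984, -0.0, 0.001]
wrist_force: [0.6, 0.4, 0.1]
finger_gap: 0.432
finger_force: 0.0
clock: 3.75
eef_pos: [0.4983, -0.2789, 0.0098]
eef_rot: [0.18, 0.984, -0.0, 0.001]
wrist_force: [-0.4, -1.0, 6.4]
finger_gap: 0.305
finger_force: 59.2
rows x,y,z [  61.2  316.6 -130.5] yaw -20.7 | tcp [ 0.4983 -0.2789  0.0098] phi 159.3 j6 -0.15 t 3.75 F [-0.4 -1.   6.4]
```

```bash

python3 -m handwheel '[{"x":0,"y":0,"z":-30,"yaw":0,"gripper":1},{"x":0,"y":0,"z":-70,"yaw":0,"gripper":1},{"x":5,"y":25,"z":-100,"yaw":0,"gripper":1},{"x":12,"y":60,"z":-115,"yaw":-4,"gripper":1},{"x":20,"y":100,"z":-115,"yaw":-8,"gripper":1},{"x":27,"y":140,"z":-115,"yaw":-12,"gripper":1},{"x":34,"y":180,"z":-115,"yaw":-16,"gripper":1},{"x":41,"y":220,"z":-115,"yaw":-20.7,"gripper":1}]'
python3 -c "
from h import *
go([.5546,.0404,.125],180)"
```

```text
clock: 4.42
eef_pos: [0.537, -0.0563, 0.1241]
eef_rot: [-0.001, 1.0, -0.0, 0.001]
wrist_force: [0.7, -0.5, -1.4]
finger_gap: 0.307
finger_force: 60.0
rows x,y,z [-17.9  96.7  -0.8] yaw 0.2 | tcp [ 0.537  -0.0563  0.1241] phi -179.84 j6 -0.11 t 4.42 F [ 0.7 -0.5 -1.4]
```

```bash

python3 -m handwheel '[{"x":-6,"y":35,"z":0,"yaw":0,"gripper":1},{"x":-12,"y":65,"z":0,"yaw":0,"gripper":1},{"x":-17.5,"y":90,"z":0,"yaw":0,"gripper":1},{"x":-17.5,"y":96.5,"z":0,"yaw":0,"gripper":1},{"x":-17.5,"y":96.5,"z":0,"yaw":0,"gripper":1},{"x":-17.5,"y":96.5,"z":0,"yaw":0,"gripper":1}]'
python3 - <<'E'
from h import *
go([.5546,.0404,.125],180)
o=np.zeros((600,800,3),np.uint8)
for i,c in enumerate(["top","side"]):
    im=vision.read_camera(c); a=proj(c,[.5546,.0404,.1]).astype(int); 
    print(c,a-[33,50],proj(c,[.5546,.0404,.086]))
    o[:,400*i:400*i+400]=cv2.resize(im[a[1]-50:a[1]+50,a[0]-33:a[0]+34],(400,600),interpolation=cv2.INTER_CUBIC)
    for n in ["crank_hub","crank_knob","stud"]: print(c,n,[(round(r["p"],2),np.round(r["at"],1)) for r in nets.place_of(n,c)[:2]])
cv2.imwrite("pics/m3.png",o)
E
```

```text
clock: 4.92
eef_pos: [0.5541, 0.0383, 0.1235]
eef_rot: [-0.001, 1.0, -0.0, 0.0]
wrist_force: [-0.9, 0.4, -1.2]
finger_gap: 0.306
finger_force: 60.0
rows x,y,z [-0.5  2.1 -1.5] yaw 0.1 | tcp [0.5541 0.0383 0.1235] phi -179.94 j6 0.07 t 4.92 F [-0.9  0.4 -1.2]
top [265 179] [298.72734188 230.91603011]
top crank_hub [(0.82, array([392.9, 221.9]))]
top crank_knob [(0.74, array([394.4, 253.7]))]
top stud []
side [301 168] [334.36300462 222.64185678]
side crank_hub [(0.81, array([334. , 208.7]))]
side crank_knob [(0.77, array([322.8, 308. ])), (0.73, array([368.9, 209.6]))]
side stud [(0.74, array([334.2, 231.8]))]
```

View pics/m3.png

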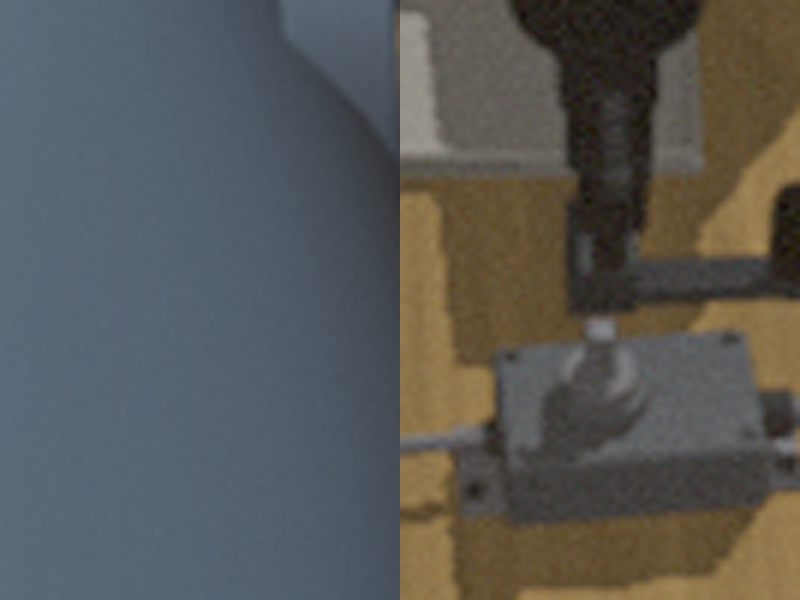

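The top view is blocked by the arm. In the side view the held crank hovers just above the stud, level, with its hub's lower near edge centred at (334.75,220.0) and the stud top at (334.4,222.3), so it is almost in line.

```bash

python3 - <<'E'
from h import *
print(ray("side",(334.75,220.0),.1137)+[0,.014,0], ray("side",(334.4,222.3),.086), ray("side",(334.,208.7),.1337), ray("side",(334.2,231.8),.06))
s=manip.state();print(s["eef_pos"],R.from_quat(s["eef_rot"]).as_matrix().round(4).tolist())
E
```

```text
[0.55430008 0.03749932 0.1137    ] [0.5547721  0.04155713 0.086     ] [0.55371041 0.04261866 0.1337    ] [0.55376501 0.03301741 0.06      ]
[0.55424063 0.03775314 0.12329948] [[-1.0, 0.0009, -0.0], [0.0009, 1.0, 0.0001], [0.0, 0.0001, -1.0]]
```

```bash

python3 -m handwheel '[{"x":-0.3,"y":3.0,"z":12,"yaw":0,"gripper":1},{"x":-0.3,"y":3.0,"z":22,"yaw":0,"gripper":1},{"x":-0.3,"y":3.0,"z":26,"yaw":0,"gripper":1},{"x":-0.3,"y":3.0,"z":28,"yaw":0,"gripper":1},{"x":-0.3,"y":3.0,"z":29,"yaw":0,"gripper":1},{"x":-0.3,"y":3.0,"z":30,"yaw":0,"gripper":1},{"x":-0.3,"y":3.0,"z":30,"yaw":0,"gripper":1}]'
python3 -c "
from h import *
go([.5545,.0408,.07],180);print(manip.state()['torque'])"
```

```text
clock: 5.9
eef_pos: [0.5547, 0.0415, 0.0935]
eef_rot: [-0.0, 1.0, 0.0, 0.0]
wrist_force: [0.4, 1.0, -1.5]
finger_gap: 0.31
finger_force: 60.1
rows x,y,z [ 0.2 -0.7 23.5] yaw 0.0 | tcp [0.5547 0.0415 0.0935] phi -179.99 j6 0.07 t 5.9 F [ 0.4  1.  -1.5]
[ 0.2219761   0.19236423 -0.03227023]
```

```bash

python3 -m handwheel '[{"x":0,"y":-0.5,"z":1,"yaw":0,"gripper":1},{"x":0,"y":-0.5,"z":2,"yaw":0,"gripper":1},{"x":0,"y":-0.5,"z":3,"yaw":0,"gripper":1},{"x":0,"y":-0.5,"z":4,"yaw":0,"gripper":1},{"x":0,"y":-0.5,"z":4,"yaw":0,"gripper":1}]'
python3 -c "
from h import *
go([.5545,.0408,.07],180);print(manip.state()['torque'])"
```

```text
clock: 6.32
eef_pos: [0.5548, 0.0415, 0.0892]
eef_rot: [-0.0, 1.0, 0.001, 0.0]
wrist_force: [0.5, 5.0, -1.6]
finger_gap: 0.306
finger_force: 60.1
rows x,y,z [ 0.3 -0.8 19.2] yaw 0.0 | tcp [0.5548 0.0415 0.0892] phi -179.97 j6 0.07 t 6.32 F [ 0.5  5.  -1.6]
[ 1.3118029  -0.13259295 -0.0505365 ]
```

```bash

python3 -m handwheel '[{"x":0,"y":1,"z":1,"yaw":0,"gripper":1},{"x":0,"y":1,"z":3,"yaw":0,"gripper":1},{"x":0,"y":1,"z":5,"yaw":0,"gripper":1},{"x":0,"y":1,"z":7,"yaw":0,"gripper":1},{"x":0,"y":1,"z":7,"yaw":0,"gripper":1}]'
python3 -c "
from h import *
go([.5545,.0408,.07],180);print(manip.state()['torque'])"
```

```text
clock: 6.73
eef_pos: [0.5543, 0.0418, 0.0816]
eef_rot: [-0.0, 1.0, -0.0, -0.0]
wrist_force: [0.7, 2.3, -1.6]
finger_gap: 0.307
finger_force: 59.9
rows x,y,z [-0.2 -1.  11.6] yaw 0.0 | tcp [0.5543 0.0418 0.0816] phi -180.0 j6 0.08 t 6.73 F [ 0.7  2.3 -1.6]
[ 0.4309581  -0.07356814  0.00896781]
```

```bash

python3 -m handwheel '[{"x":0,"y":0.6,"z":3,"yaw":0,"gripper":1},{"x":0,"y":0.6,"z":6,"yaw":0,"gripper":1},{"x":0,"y":0.6,"z":8.5,"yaw":0,"gripper":1},{"x":0,"y":0.6,"z":10.5,"yaw":0,"gripper":1},{"x":0,"y":0.6,"z":11.6,"yaw":0,"gripper":1},{"x":0,"y":0.6,"z":12.2,"yaw":0,"gripper":1},{"x":0,"y":0.6,"z":12.2,"yaw":0,"gripper":1}]'
python3 -c "
from h import *
go([.5545,.0408,.07],180);print(manip.state()['torque'])"
```

```text
clock: 7.32
eef_pos: [0.5545, 0.0425, 0.07]
eef_rot: [-0.0, 1.0, -0.0, -0.0]
wrist_force: [0.7, -0.7, -1.7]
finger_gap: 0.305
finger_force: 60.0
rows x,y,z [ 0.  -1.7 -0. ] yaw 0.0 | tcp [0.5545 0.0425 0.07  ] phi -179.99 j6 0.08 t 7.32 F [ 0.7 -0.7 -1.7]
[-0.04195363  0.09237996 -0.0391887 ]
```

```bash

python3 -m handwheel '[{"x":0,"y":0,"z":0.5,"yaw":0,"gripper":1},{"x":0,"y":0,"z":1,"yaw":0,"gripper":1},{"x":0,"y":0,"z":1,"yaw":0,"gripper":1},{"x":0,"y":0,"z":1,"yaw":0,"gripper":1}]'
python3 -c "
from h import *
go([.5545,.0408,.07],180);print(manip.state()['torque'])"
```

```text
clock: 7.65
eef_pos: [0.5548, 0.0425, 0.0698]
eef_rot: [-0.0, 1.0, -0.0, 0.0]
wrist_force: [-2.5, -0.9, 6.0]
finger_gap: 0.309
finger_force: 60.8
rows x,y,z [ 0.3 -1.7 -0.2] yaw 0.0 | tcp [0.5548 0.0425 0.0698] phi -179.99 j6 0.08 t 7.65 F [-2.5 -0.9  6. ]
[-0.10773567  0.46214362  0.02299525]
```

The crank is home: underside at the collar's height, with the collar pushing back at 6 N. I'll release the hub and go to the grip, at about (0.6347,0.0425).

```bash

python3 -m handwheel '[{"x":0,"y":0,"z":-1,"yaw":0,"gripper":0.5},{"x":0,"y":0,"z":-1,"yaw":0,"gripper":0.5},{"x":0,"y":0,"z":-1,"yaw":0,"gripper":0.5},{"x":0,"y":0,"z":-1,"yaw":0,"gripper":0.5},{"x":0,"y":0,"z":-25,"yaw":0,"gripper":0.5},{"x":0,"y":0,"z":-60,"yaw":0,"gripper":0.5},{"x":-40,"y":0,"z":-60,"yaw":0,"gripper":0.5},{"x":-80,"y":0,"z":-60,"yaw":0,"gripper":0.5}]'
python3 -m handwheel '[{"x":0,"y":0,"z":0,"yaw":0,"gripper":0.5},{"x":0,"y":0,"z":0,"yaw":0,"gripper":0.5}]'
python3 - <<'E'
from h import *
go([.6347,.0425,.075],180)
o=np.zeros((600,800,3),np.uint8)
for i,(c,p) in enumerate([("side",[.594,.0425,.09]),("top",[.5,.0404,.05])]):
    im=vision.read_camera(c); a=proj(c,p).astype(int); 
    print(c,a-[33,50]);cv2.imwrite(f"pics/{c}4.png",im)
    o[:,400*i:400*i+400]=cv2.resize(im[a[1]-50:a[1]+50,a[0]-33:a[0]+34],(400,600),interpolation=cv2.INTER_CUBIC)
    for n in ["crank_hub","crank_knob"]: print(c,n,[(round(r["p"],2),np.round(r["at"],1),ray(c,r["at"],.08 if "hub" in n else .09)) for r in nets.place_of(n,c)[:3]])
cv2.imwrite("pics/m4.png",o)
E
```

```text
clock: 8.32
eef_pos: [0.636, 0.0427, 0.1327]
eef_rot: [-0.0, 1.0, 0.0, 0.003]
wrist_force: [1.6, -0.2, 0.3]
finger_gap: 0.499
finger_force: 0.0
clock: 8.48
eef_pos: [0.6358, 0.0425, 0.1277]
eef_rot: [0.0, 1.0, 0.0, -0.001]
wrist_force: [-0.1, -0.1, 0.1]
finger_gap: 0.497
finger_force: 0.0
rows x,y,z [ 1.  -0.  52.7] yaw -0.0 | tcp [0.6358 0.0425 0.1277] phi 180.0 j6 0.07 t 8.48 F [-0.1 -0.1  0.1]
side [317 170]
side crank_hub [(0.92, array([331.5, 223.6]), array([0.54760365, 0.04315179, 0.08      ])), (0.7, array([357.4, 310.3]), array([ 0.58773108, -0.22095092,  0.08      ]))]
side crank_knob [(0.82, array([368.2, 222.1]), array([0.6385662, 0.0329798, 0.09     ])), (0.78, array([325.1, 310.8]), array([ 0.51610216, -0.22447216,  0.09      ]))]
top [266 208]
top crank_hub [(0.86, array([392.7, 217. ]), array([ 0.58734906, -0.1608666 ,  0.08      ]))]
top crank_knob [(0.73, array([395.4, 250.7]), array([ 0.51273556, -0.16379129,  0.09      ]))]
```

View pics/m4.png

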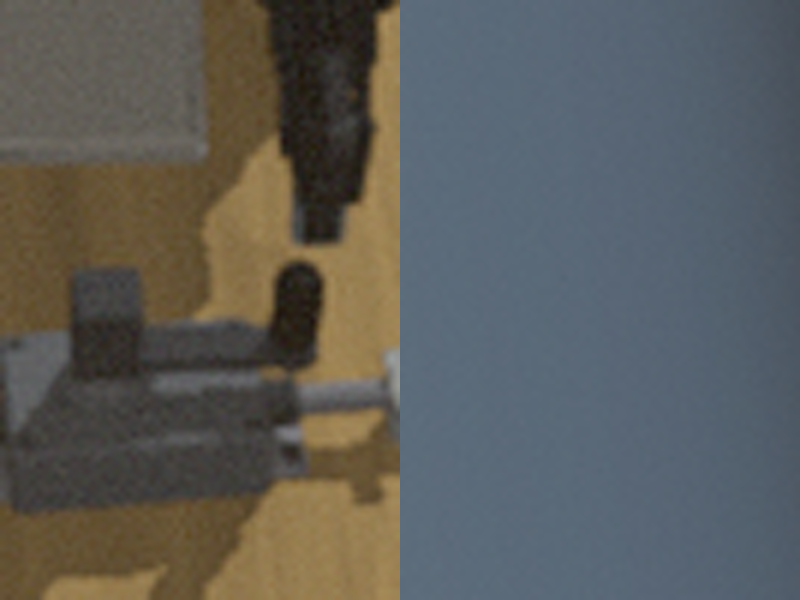

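The side view shows the crank sitting level and home on the collar, hub top at (334.7,217.2) and grip top at (366.8,215.8). The open fingers are just above the grip.

```bash

python3 - <<'E'
from h import *
print("knob",ray("side",(366.8,215.8),.111),"hub",ray("side",(334.7,217.2),.1))
for z in (.111,.13):print(proj("side",[.6347,.0425,z]),proj("side",[.6358,.0425,.1277]))
# rack tail tip, initial side and top pictures
im=cv2.imread("pics/side0.png");im2=cv2.imread("pics/top0.png")
o=np.zeros((480,640,3),np.uint8);o[:,:320]=cv2.resize(im[222:262,290:330],(320,480),interpolation=cv2.INTER_CUBIC);o[:,320:]=cv2.resize(im2[245:285,285:325],(320,480),interpolation=cv2.INTER_CUBIC);cv2.imwrite("pics/m5.png",o)
E
```

```text
knob [0.6343155  0.03495186 0.111     ] hub [0.55576642 0.04581274 0.1       ]
[366.63263198 213.58424895] [367.38689091 208.85177141]
[366.98311639 208.2177079 ] [367.38689091 208.85177141]
```

View pics/m5.png

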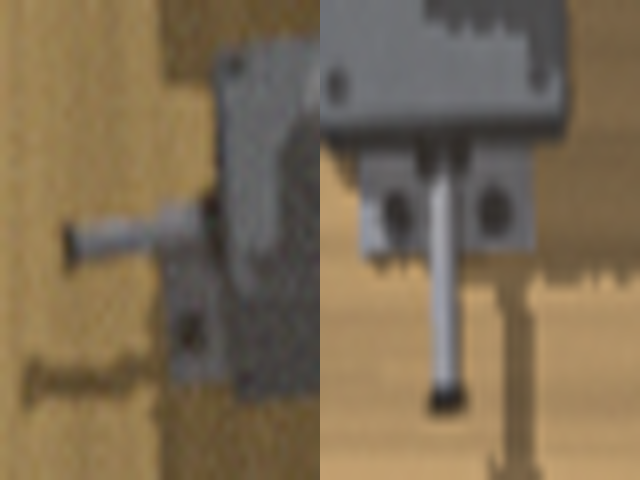

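The initial tail tip is at side (299,242.4) and top (300.8,278.3), and the box's end edge is at top row 255.8. In m4 the grip sits slightly to -y (y ≈ 0.035), so I go down there.

```bash

python3 - <<'E'
from h import *
print("tip",ray("top",(300.75,278.3),.018),ray("side",(299,242.4),.018),"end",ray("top",(300.,255.8),.042))
E
python3 -m handwheel '[{"x":1.3,"y":-6.5,"z":10,"yaw":0,"gripper":0.5},{"x":1.3,"y":-6.5,"z":25,"yaw":0,"gripper":0.5},{"x":1.3,"y":-6.5,"z":40,"yaw":0,"gripper":0.5},{"x":1.3,"y":-6.5,"z":50,"yaw":0,"gripper":0.5},{"x":1.3,"y":-6.5,"z":52,"yaw":0,"gripper":0.5},{"x":1.3,"y":-6.5,"z":52,"yaw":0,"gripper":0.7},{"x":1.3,"y":-6.5,"z":52,"yaw":0,"gripper":1},{"x":1.3,"y":-6.5,"z":52,"yaw":0,"gripper":1}]'
python3 -m handwheel '[{"x":0,"y":0,"z":0,"yaw":0,"gripper":1},{"x":0,"y":0,"z":0,"yaw":0,"gripper":1},{"x":0,"y":0,"z":0,"yaw":0,"gripper":1}]'
python3 -c "
from h import *
go([.6347,.0425,.075],180)"
```

```text
tip [0.4597762  0.03746709 0.018     ] [0.46324496 0.03990792 0.018     ] end [0.50718404 0.03879935 0.042     ]
clock: 9.45
eef_pos: [0.6333, 0.036, 0.0777]
eef_rot: [-0.0, 1.0, 0.0, 0.0]
wrist_force: [-0.3, 0.1, -1.3]
finger_gap: 0.22
finger_force: 58.6
clock: 9.7
eef_pos: [0.6334, 0.0361, 0.0774]
eef_rot: [-0.0, 1.0, 0.0, 0.0]
wrist_force: [-1.0, -0.2, 0.3]
finger_gap: 0.221
finger_force: 58.6
rows x,y,z [-1.3  6.4  2.4] yaw 0.0 | tcp [0.6334 0.0361 0.0774] phi -179.99 j6 0.06 t 9.7 F [-1.  -0.2  0.3]
```

```bash
cat >> h.py <<'E'
def arc(c,a0,a1,n,p0=None,r=79.7):
    s=manip.state() if p0 is None else None
    p=(s["eef_pos"][:2] if p0 is None else np.array(p0))*1000; c=np.array(c)*1000
    print(a0,a1,[(round(-(q[0]-p[0]),1),round(q[1]-p[1],1)) for t in np.radians(np.linspace(a0,a1,n+1)[1:]) for q in [c+r*np.array([np.cos(t),np.sin(t)])]])
E
python3 - <<'E'
from h import *
c=[.5547,.0425]
f=lambda a:[c[0]+.0797*np.cos(np.radians(a)),c[1]+.0797*np.sin(np.radians(a))]
arc(c,-4.65,35,8)
for a in (35,105,175,245): arc(c,a,a+70,8,f(a))
E
```

```text
-4.65 35 [(np.float64(-1.0), np.float64(6.9)), (np.float64(-0.7), np.float64(13.8)), (np.float64(0.3), np.float64(20.6)), (np.float64(1.8), np.float64(27.3)), (np.float64(3.9), np.float64(33.9)), (np.float64(6.5), np.float64(40.2)), (np.float64(9.7), np.float64(46.3)), (np.float64(13.4), np.float64(52.2))]
35 105 [(np.float64(7.7), np.float64(9.4)), (np.float64(16.8), np.float64(17.5)), (np.float64(27.0), np.float64(24.2)), (np.float64(38.0), np.float64(29.2)), (np.float64(49.7), np.float64(32.5)), (np.float64(61.8), np.float64(33.9)), (np.float64(74.0), np.float64(33.5)), (np.float64(85.9), np.float64(31.3))]
105 175 [(np.float64(11.5), np.float64(-4.0)), (np.float64(22.2), np.float64(-9.8)), (np.float64(31.9), np.float64(-17.1)), (np.float64(40.4), np.float64(-25.8)), (np.float64(47.5), np.float64(-35.6)), (np.float64(53.0), np.float64(-46.5)), (np.float64(56.8), np.float64(-58.0)), (np.float64(58.8), np.float64(-70.0))]
175 245 [(np.float64(0.1), np.float64(-12.2)), (np.float64(-1.6), np.float64(-24.2)), (np.float64(-5.1), np.float64(-35.8)), (np.float64(-10.4), np.float64(-46.8)), (np.float64(-17.2), np.float64(-56.8)), (np.float64(-25.6), np.float64(-65.7)), (np.float64(-35.1), np.float64(-73.2)), (np.float64(-45.7), np.float64(-79.2))]
245 315 [(np.float64(-11.4), np.float64(-4.3)), (np.float64(-23.3), np.float64(-6.8)), (np.float64(-35.4), np.float64(-7.4)), (np.float64(-47.5), np.float64(-6.3)), (np.float64(-59.3), np.float64(-3.2)), (np.float64(-70.5), np.float64(1.5)), (np.float64(-80.8), np.float64(8.0)), (np.float64(-90.0), np.float64(15.9))]
```

```bash

python3 -m handwheel '[{"x":-1,"y":6.9,"z":0,"yaw":0,"gripper":1},{"x":-0.7,"y":13.8,"z":0,"yaw":0,"gripper":1},{"x":0.3,"y":20.6,"z":0,"yaw":0,"gripper":1},{"x":1.8,"y":27.3,"z":0,"yaw":0,"gripper":1},{"x":3.9,"y":33.9,"z":0,"yaw":0,"gripper":1},{"x":6.5,"y":40.2,"z":0,"yaw":0,"gripper":1},{"x":9.7,"y":46.3,"z":0,"yaw":0,"gripper":1},{"x":13.4,"y":52.2,"z":0,"yaw":0,"gripper":1}]'
python3 - <<'E'
from h import *
go([.5547,.0425,.075],180)
E
```

```text
clock: 10.37
eef_pos: [0.6193, 0.0878, 0.0771]
eef_rot: [0.0, 1.0, -0.001, -0.0]
wrist_force: [-4.7, -7.9, 1.9]
finger_gap: 0.216
finger_force: 59.1
rows x,y,z [ 64.6 -45.3   2.3] yaw -0.0 | tcp [0.6193 0.0878 0.0771] phi 179.99 j6 0.14 t 10.37 F [-4.7 -7.9  1.9]
```

```bash

python3 - <<'E'
from h import *
c=[.5547,.0425]
g=lambda a,r:[c[0]+r*np.cos(np.radians(a)),c[1]+r*np.sin(np.radians(a))]
arc(c,35,90,8,g(35,.0797),r=79)
for a in (90,160,230): arc(c,a,a+70,8,g(a,.079),79)
E
```

```text
35 90 [(np.float64(6.5), np.float64(7.0)), (np.float64(13.2), np.float64(13.7)), (np.float64(20.7), np.float64(19.5)), (np.float64(28.8), np.float64(24.4)), (np.float64(37.5), np.float64(28.2)), (np.float64(46.5), np.float64(31.0)), (np.float64(55.8), np.float64(32.7)), (np.float64(65.3), np.float64(33.3))]
90 160 [(np.float64(12.0), np.float64(-0.9)), (np.float64(23.8), np.float64(-3.7)), (np.float64(34.9), np.float64(-8.1)), (np.float64(45.3), np.float64(-14.3)), (np.float64(54.6), np.float64(-21.9)), (np.float64(62.7), np.float64(-30.9)), (np.float64(69.3), np.float64(-41.0)), (np.float64(74.2), np.float64(-52.0))]
160 230 [(np.float64(3.2), np.float64(-11.6)), (np.float64(4.7), np.float64(-23.6)), (np.float64(4.3), np.float64(-35.6)), (np.float64(2.1), np.float64(-47.5)), (np.float64(-1.9), np.float64(-58.8)), (np.float64(-7.6), np.float64(-69.5)), (np.float64(-14.8), np.float64(-79.1)), (np.float64(-23.5), np.float64(-87.5))]
230 300 [(np.float64(-9.8), np.float64(-7.0)), (np.float64(-20.5), np.float64(-12.5)), (np.float64(-32.0), np.float64(-16.2)), (np.float64(-43.9), np.float64(-18.2)), (np.float64(-55.9), np.float64(-18.3)), (np.float64(-67.9), np.float64(-16.6)), (np.float64(-79.4), np.float64(-13.1)), (np.float64(-90.3), np.float64(-7.9))]
```

```bash

python3 -m handwheel '[{"x":6.5,"y":7,"z":0,"yaw":0,"gripper":1},{"x":13.2,"y":13.7,"z":0,"yaw":0,"gripper":1},{"x":20.7,"y":19.5,"z":0,"yaw":0,"gripper":1},{"x":28.8,"y":24.4,"z":0,"yaw":0,"gripper":1},{"x":37.5,"y":28.2,"z":0,"yaw":0,"gripper":1},{"x":46.5,"y":31,"z":0,"yaw":0,"gripper":1},{"x":55.8,"y":32.7,"z":0,"yaw":0,"gripper":1},{"x":65.3,"y":33.3,"z":0,"yaw":0,"gripper":1}]'
python3 - <<'E'
from h import *
go([.5547,.0425,.075],180)
E
```

```text
clock: 11.03
eef_pos: [0.557, 0.1219, 0.079]
eef_rot: [-0.0, 1.0, -0.0, 0.003]
wrist_force: [3.2, -3.5, 10.2]
finger_gap: 0.219
finger_force: 59.8
rows x,y,z [  2.3 -79.4   4. ] yaw 0.0 | tcp [0.557  0.1219 0.079 ] phi -179.98 j6 0.22 t 11.03 F [ 3.2 -3.5 10.2]
```

```bash

python3 -m handwheel '[{"x":0,"y":0,"z":0,"yaw":0,"gripper":1},{"x":0,"y":0,"z":0,"yaw":0,"gripper":1},{"x":0,"y":0,"z":0,"yaw":0,"gripper":1}]'
python3 - <<'E'
from h import *
go([.5547,.0425,.075],180)
print(manip.state()["torque"])
im=vision.read_camera("side");c="side"
a=proj(c,[.555,.08,.09]).astype(int);print(a-50)
cv2.imwrite("pics/m6.png",cv2.resize(im[a[1]-50:a[1]+50,a[0]-50:a[0]+50],(600,600),interpolation=cv2.INTER_CUBIC))
E
```

```text
clock: 11.28
eef_pos: [0.5567, 0.1219, 0.079]
eef_rot: [-0.0, 1.0, -0.0, 0.003]
wrist_force: [-0.1, -2.5, 10.1]
finger_gap: 0.221
finger_force: 59.7
rows x,y,z [  2.  -79.4   4.1] yaw 0.0 | tcp [0.5567 0.1219 0.079 ] phi -179.98 j6 0.22 t 11.28 F [-0.1 -2.5 10.1]
[-1.30608071 -0.16805682  0.0087478 ]
[283 160]
```

View pics/m6.png

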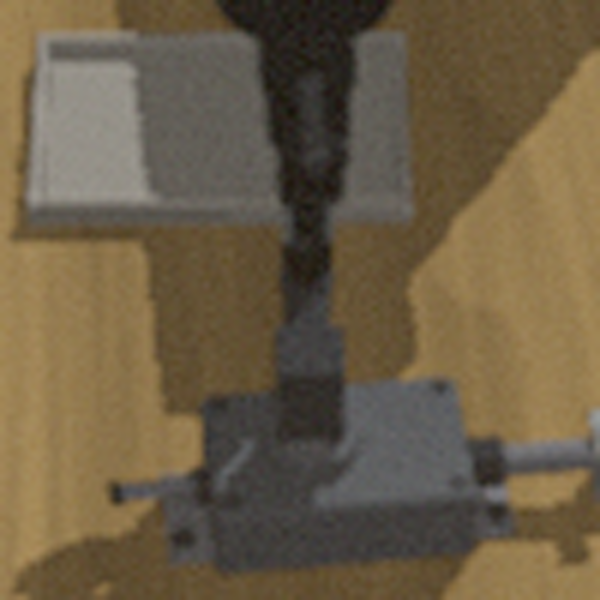

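The side view shows the crank at heading 90° with the arm along +y and the grip held. The 10 N upward push fits the crank having drooped slightly when gripped, so I raise the tool 2 mm while continuing.

```bash

python3 -m handwheel '[{"x":0,"y":0,"z":-1,"yaw":0,"gripper":1},{"x":0,"y":0,"z":-2,"yaw":0,"gripper":1},{"x":0,"y":0,"z":-2,"yaw":0,"gripper":1}]'
python3 -c "
from h import *
go([.5547,.0425,.075],180)"
python3 -m handwheel '[{"x":12,"y":-0.9,"z":0,"yaw":0,"gripper":1},{"x":23.8,"y":-3.7,"z":0,"yaw":0,"gripper":1},{"x":34.9,"y":-8.1,"z":0,"yaw":0,"gripper":1},{"x":45.3,"y":-14.3,"z":0,"yaw":0,"gripper":1},{"x":54.6,"y":-21.9,"z":0,"yaw":0,"gripper":1},{"x":62.7,"y":-30.9,"z":0,"yaw":0,"gripper":1},{"x":69.3,"y":-41,"z":0,"yaw":0,"gripper":1},{"x":74.2,"y":-52,"z":0,"yaw":0,"gripper":1}]'
python3 -c "
from h import *
go([.5547,.0425,.075],180)"
```

```text
clock: 11.58
eef_pos: [0.5562, 0.1216, 0.0803]
eef_rot: [-0.0, 1.0, -0.001, 0.002]
wrist_force: [1.4, -4.4, 5.4]
finger_gap: 0.219
finger_force: 59.3
rows x,y,z [  1.5 -79.    5.4] yaw 0.0 | tcp [0.5562 0.1216 0.0803] phi -180.0 j6 0.22 t 11.58 F [ 1.4 -4.4  5.4]
clock: 12.25
eef_pos: [0.4778, 0.0724, 0.0797]
eef_rot: [-0.001, 1.0, 0.003, -0.001]
wrist_force: [-12.6, 10.7, 13.2]
finger_gap: 0.217
finger_force: 60.4
rows x,y,z [-76.8 -30.1   4.3] yaw 0.2 | tcp [0.4778 0.0724 0.0797] phi -179.84 j6 0.14 t 12.25 F [-12.6  10.7  13.2]
```

```bash

python3 - <<'E'
from h import *
arc([.5527,.0422],156,196,8,[.4805,.0695],80.3)
E
```

```text
156 196 [(np.float64(3.7), np.float64(-1.2)), (np.float64(5.7), np.float64(-7.9)), (np.float64(7.1), np.float64(-14.7)), (np.float64(7.9), np.float64(-21.7)), (np.float64(8.1), np.float64(-28.7)), (np.float64(7.7), np.float64(-35.7)), (np.float64(6.6), np.float64(-42.6)), (np.float64(5.0), np.float64(-49.4))]
```

```bash

python3 -m handwheel '[{"x":3.7,"y":-1.2,"z":-1,"yaw":0,"gripper":1},{"x":5.7,"y":-7.9,"z":-1,"yaw":0,"gripper":1},{"x":7.1,"y":-14.7,"z":-1,"yaw":0,"gripper":1},{"x":7.9,"y":-21.7,"z":-1,"yaw":0,"gripper":1},{"x":8.1,"y":-28.7,"z":-1,"yaw":0,"gripper":1},{"x":7.7,"y":-35.7,"z":-1,"yaw":0,"gripper":1},{"x":6.6,"y":-42.6,"z":-1,"yaw":0,"gripper":1},{"x":5,"y":-49.4,"z":-1,"yaw":0,"gripper":1}]'
python3 - <<'E'
from h import *
go([.5527,.0422,.075],180)
arc([.5527,.0422],196,236,8,[.4755,.0201],80.3)
E
```

```text
clock: 12.92
eef_pos: [0.4739, 0.0208, 0.08]
eef_rot: [-0.0, 1.0, 0.001, -0.001]
wrist_force: [-6.5, 3.0, 6.1]
finger_gap: 0.215
finger_force: 59.5
rows x,y,z [-78.8  21.3   4.8] yaw 0.1 | tcp [0.4739 0.0208 0.08  ] phi -179.94 j6 0.04 t 12.92 F [-6.5  3.   6.1]
196 236 [(np.float64(-2.2), np.float64(-6.7)), (np.float64(-5.0), np.float64(-13.1)), (np.float64(-8.4), np.float64(-19.3)), (np.float64(-12.2), np.float64(-25.1)), (np.float64(-16.6), np.float64(-30.6)), (np.float64(-21.4), np.float64(-35.7)), (np.float64(-26.7), np.float64(-40.3)), (np.float64(-32.3), np.float64(-44.5))]
```

```bash

python3 -m handwheel '[{"x":-1.2,"y":-6.7,"z":0,"yaw":0,"gripper":1},{"x":-4,"y":-13.1,"z":0,"yaw":0,"gripper":1},{"x":-7.4,"y":-19.3,"z":0,"yaw":0,"gripper":1},{"x":-11.2,"y":-25.1,"z":0,"yaw":0,"gripper":1},{"x":-15.6,"y":-30.6,"z":0,"yaw":0,"gripper":1},{"x":-20.4,"y":-35.7,"z":0,"yaw":0,"gripper":1},{"x":-25.7,"y":-40.3,"z":0,"yaw":0,"gripper":1},{"x":-31.3,"y":-44.5,"z":0,"yaw":0,"gripper":1}]'
python3 - <<'E'
from h import *
go([.5520,.0422,.075],180)
arc([.5520,.0422],236,276,8,[.5068,-.0244],80.3)
E
```

```text
clock: 13.58
eef_pos: [0.5057, -0.0246, 0.0798]
eef_rot: [-0.0, 1.0, -0.0, -0.001]
wrist_force: [-6.2, -1.8, 4.1]
finger_gap: 0.218
finger_force: 59.3
rows x,y,z [-46.3  66.8   4.7] yaw 0.0 | tcp [ 0.5057 -0.0246  0.0798] phi -179.99 j6 -0.05 t 13.58 F [-6.2 -1.8  4.1]
236 276 [(np.float64(-6.3), np.float64(-3.6)), (np.float64(-12.5), np.float64(-6.8)), (np.float64(-19.1), np.float64(-9.3)), (np.float64(-25.8), np.float64(-11.3)), (np.float64(-32.6), np.float64(-12.7)), (np.float64(-39.6), np.float64(-13.5)), (np.float64(-46.6), np.float64(-13.7)), (np.float64(-53.6), np.float64(-13.3))]
```

```bash

python3 -m handwheel '[{"x":-6.3,"y":-3.6,"z":0,"yaw":0,"gripper":1},{"x":-12.5,"y":-6.8,"z":0,"yaw":0,"gripper":1},{"x":-19.1,"y":-9.3,"z":0,"yaw":0,"gripper":1},{"x":-25.8,"y":-11.3,"z":0,"yaw":0,"gripper":1},{"x":-32.6,"y":-12.7,"z":0,"yaw":0,"gripper":1},{"x":-39.6,"y":-13.5,"z":0,"yaw":0,"gripper":1},{"x":-46.6,"y":-13.7,"z":0,"yaw":0,"gripper":1},{"x":-53.6,"y":-13.3,"z":0,"yaw":0,"gripper":1}]'
python3 - <<'E'
from h import *
go([.5520,.0422,.075],180)
arc([.5520,.0422],276,311,8,[.5604,-.0377],80.3)
im=vision.read_camera("side");cv2.imwrite("pics/s7.png",im)
E
```

```text
clock: 14.25
eef_pos: [0.56, -0.0387, 0.0797]
eef_rot: [0.0, 1.0, -0.001, -0.001]
wrist_force: [-3.8, -3.7, 1.2]
finger_gap: 0.219
finger_force: 59.0
rows x,y,z [ 8.1 80.9  4.5] yaw -0.0 | tcp [ 0.56   -0.0387  0.0797] phi 179.97 j6 -0.07 t 14.25 F [-3.8 -3.7  1.2]
276 311 [(np.float64(-6.1), np.float64(0.9)), (np.float64(-12.0), np.float64(2.2)), (np.float64(-17.9), np.float64(4.0)), (np.float64(-23.6), np.float64(6.3)), (np.float64(-29.1), np.float64(8.9)), (np.float64(-34.4), np.float64(12.0)), (np.float64(-39.5), np.float64(15.5)), (np.float64(-44.3), np.float64(19.3))]
```

```bash

python3 -m handwheel '[{"x":-6.1,"y":0.9,"z":0,"yaw":0,"gripper":1},{"x":-12,"y":2.2,"z":0,"yaw":0,"gripper":1},{"x":-17.9,"y":4,"z":0,"yaw":0,"gripper":1},{"x":-23.6,"y":6.3,"z":0,"yaw":0,"gripper":1},{"x":-29.1,"y":8.9,"z":0,"yaw":0,"gripper":1},{"x":-34.4,"y":12,"z":0,"yaw":0,"gripper":1},{"x":-39.5,"y":15.5,"z":0,"yaw":0,"gripper":1},{"x":-44.3,"y":19.3,"z":0,"yaw":0,"gripper":1}]'
python3 - <<'E'
from h import *
go([.5520,.0422,.075],180)
arc([.5520,.0422],311,339,8,[.6047,-.0184],80.3)
im=vision.read_camera("side");cv2.imwrite("pics/s8.png",im)
E
```

```text
clock: 14.97
eef_pos: [0.605, -0.0188, 0.0797]
eef_rot: [0.0, 1.0, -0.001, -0.0]
wrist_force: [-0.6, -4.4, -1.0]
finger_gap: 0.217
finger_force: 58.8
rows x,y,z [53.  61.   4.6] yaw -0.0 | tcp [ 0.605  -0.0188  0.0797] phi 179.98 j6 -0.03 t 14.97 F [-0.6 -4.4 -1. ]
311 339 [(np.float64(-3.6), np.float64(3.3)), (np.float64(-7.0), np.float64(6.9)), (np.float64(-10.1), np.float64(10.6)), (np.float64(-13.1), np.float64(14.5)), (np.float64(-15.8), np.float64(18.6)), (np.float64(-18.2), np.float64(22.9)), (np.float64(-20.4), np.float64(27.3)), (np.float64(-22.3), np.float64(31.8))]
```

```bash

python3 -m handwheel '[{"x":-3.6,"y":3.3,"z":0.7,"yaw":0,"gripper":1},{"x":-7,"y":6.9,"z":0.7,"yaw":0,"gripper":1},{"x":-10.1,"y":10.6,"z":0.7,"yaw":0,"gripper":1},{"x":-13.1,"y":14.5,"z":0.7,"yaw":0,"gripper":1},{"x":-15.8,"y":18.6,"z":0.7,"yaw":0,"gripper":1},{"x":-18.2,"y":22.9,"z":0.7,"yaw":0,"gripper":1},{"x":-20.4,"y":27.3,"z":0.7,"yaw":0,"gripper":1},{"x":-22.3,"y":31.8,"z":0.7,"yaw":0,"gripper":1}]'
cat >> h.py <<'E'
def tip(im):
    t=cv2.imread("pics/side0.png")[236:249,293:306]
    m=cv2.matchTemplate(im[230:252,288:335],t,cv2.TM_CCOEFF_NORMED);_,v,_,l=cv2.minMaxLoc(m)
    return round(v,2),(l[0]+288+6,l[1]+230+6)
E
python3 - <<'E'
from h import *
go([.5520,.0422,.075],180)
arc([.5520,.0422],339,353,4,[.6270,.0134],80.3)
arc([.5520,.0422],353,381,8,[.6317,.0324],80.3)
im=vision.read_camera("side");cv2.imwrite("pics/s9.png",im)
for n in ["side0","s7","s8","s9"]: print(n,tip(cv2.imread(f"pics/{n}.png")))
for x in (.46,.47,.48,.49,.5,.51): print(x,proj("side",[x,.0400,.018]).round(1))
E
```

```text
clock: 15.68
eef_pos: [0.6273, 0.014, 0.0795]
eef_rot: [-0.0, 1.0, 0.0, 0.0]
wrist_force: [0.9, -3.8, 0.3]
finger_gap: 0.217
finger_force: 58.9
rows x,y,z [75.3 28.3  4.5] yaw 0.0 | tcp [0.6273 0.014  0.0795] phi -179.99 j6 0.02 t 15.68 F [ 0.9 -3.8  0.3]
339 353 [(np.float64(-1.6), np.float64(4.7)), (np.float64(-2.9), np.float64(9.4)), (np.float64(-4.0), np.float64(14.2)), (np.float64(-4.7), np.float64(19.0))]
353 381 [(np.float64(-0.5), np.float64(4.9)), (np.float64(-0.6), np.float64(9.8)), (np.float64(-0.5), np.float64(14.7)), (np.float64(-0.0), np.float64(19.6)), (np.float64(0.7), np.float64(24.4)), (np.float64(1.8), np.float64(29.2)), (np.float64(3.1), np.float64(33.9)), (np.float64(4.7), np.float64(38.6))]
side0 (1.0, (299, 242))
s7 (0.52, (310, 241))
s8 (0.52, (312, 242))
s9 (0.5, (312, 241))
0.46 [297.7 242.4]
0.47 [301.6 242.2]
0.48 [305.5 242.1]
0.49 [309.3 241.9]
0.5 [313.2 241.7]
0.51 [317.1 241.5]
```

```bash

python3 -m handwheel '[{"x":-1.6,"y":4.7,"z":0,"yaw":0,"gripper":1},{"x":-2.9,"y":9.4,"z":0,"yaw":0,"gripper":1},{"x":-4,"y":14.2,"z":0,"yaw":0,"gripper":1},{"x":-4.7,"y":19,"z":0,"yaw":0,"gripper":1},{"x":-5.1,"y":22.5,"z":0,"yaw":0,"gripper":1},{"x":-5.3,"y":25.5,"z":0,"yaw":0,"gripper":1},{"x":-5.3,"y":27.5,"z":0,"yaw":0,"gripper":1},{"x":-5.3,"y":28.5,"z":0,"yaw":0,"gripper":1}]'
cat > chk.py <<'E'
from h import *
import sys
s=manip.state();p=s["eef_pos"][:2]-[.5520,.0422];a=np.arctan2(p[1],p[0]);f=s["wrist_force"]
ft=f[0]*-np.sin(a)+f[1]*np.cos(a)
print("ang",round(np.degrees(a),1),"Ft",round(ft,1),"Fr",round(f[0]*np.cos(a)+f[1]*np.sin(a),1),"Fz",round(f[2],1),"t",round(s["clock"],2))
sys.exit(int(ft<-6))
E
python3 chk.py; python3 - <<'E'
from h import *
from scipy.optimize import minimize_scalar
ims=np.mean([vision.read_camera("side").astype(float) for _ in range(6)],0).astype(np.uint8);cv2.imwrite("pics/s10.png",ims);print(tip(ims))
E
```

```text
clock: 16.4
eef_pos: [0.6322, 0.0423, 0.0794]
eef_rot: [-0.0, 1.0, 0.0, 0.0]
wrist_force: [1.7, -2.0, 1.5]
finger_gap: 0.216
finger_force: 59.1
ang 0.1 Ft -2.0 Fr 1.7 Fz 1.5 t 16.4
(0.5, (313, 241))
```

```bash
set -e
hw="python3 -m handwheel"
python3 -m handwheel '[{"x":0,"y":0.6,"z":0,"yaw":0,"gripper":1},{"x":0,"y":1.2,"z":0,"yaw":0,"gripper":1}]' >/dev/null; python3 chk.py
python3 -m handwheel '[{"x":0,"y":0.6,"z":0,"yaw":0,"gripper":1},{"x":0,"y":1.2,"z":0,"yaw":0,"gripper":1}]' >/dev/null; python3 chk.py
python3 -m handwheel '[{"x":0,"y":0.6,"z":0,"yaw":0,"gripper":1},{"x":0,"y":1.2,"z":0,"yaw":0,"gripper":1}]' >/dev/null; python3 chk.py
python3 -m handwheel '[{"x":0.05,"y":0.6,"z":0,"yaw":0,"gripper":1},{"x":0.1,"y":1.2,"z":0,"yaw":0,"gripper":1}]' >/dev/null; python3 chk.py
python3 -m handwheel '[{"x":0.05,"y":0.6,"z":0,"yaw":0,"gripper":1},{"x":0.1,"y":1.2,"z":0,"yaw":0,"gripper":1}]' >/dev/null; python3 chk.py
python3 -m handwheel '[{"x":0.05,"y":0.6,"z":0,"yaw":0,"gripper":1},{"x":0.1,"y":1.2,"z":0,"yaw":0,"gripper":1}]' >/dev/null; python3 chk.py
python3 -m handwheel '[{"x":0.05,"y":0.6,"z":0,"yaw":0,"gripper":1},{"x":0.1,"y":1.2,"z":0,"yaw":0,"gripper":1}]' >/dev/null; python3 chk.py
python3 -m handwheel '[{"x":0.05,"y":0.6,"z":0,"yaw":0,"gripper":1},{"x":0.1,"y":1.2,"z":0,"yaw":0,"gripper":1}]' >/dev/null; python3 chk.py
```

```text
ang 0.5 Ft -3.3 Fr 1.4 Fz 1.2 t 16.87
ang 1.4 Ft -3.3 Fr 1.8 Fz 1.9 t 17.03
ang 2.4 Ft -4.1 Fr 0.3 Fz 2.6 t 17.2
ang 3.3 Ft -4.7 Fr -0.1 Fz 2.9 t 17.37
ang 4.1 Ft -3.0 Fr 0.9 Fz 2.3 t 17.53
ang 5.0 Ft -2.5 Fr 0.1 Fz 2.0 t 17.7
ang 5.9 Ft -3.8 Fr 0.5 Fz 2.2 t 17.87
ang 6.7 Ft -2.8 Fr 0.3 Fz 1.9 t 18.03
```

```bash
set -e
python3 -m handwheel '[{"x":0.1,"y":0.7,"z":0,"yaw":0,"gripper":1},{"x":0.2,"y":1.4,"z":0,"yaw":0,"gripper":1}]' >/dev/null; python3 chk.py
python3 -m handwheel '[{"x":0.1,"y":0.7,"z":0,"yaw":0,"gripper":1},{"x":0.2,"y":1.4,"z":0,"yaw":0,"gripper":1}]' >/dev/null; python3 chk.py
python3 -m handwheel '[{"x":0.1,"y":0.7,"z":0,"yaw":0,"gripper":1},{"x":0.2,"y":1.4,"z":0,"yaw":0,"gripper":1}]' >/dev/null; python3 chk.py
python3 -m handwheel '[{"x":0.1,"y":0.7,"z":0,"yaw":0,"gripper":1},{"x":0.2,"y":1.4,"z":0,"yaw":0,"gripper":1}]' >/dev/null; python3 chk.py
python3 -m handwheel '[{"x":0.1,"y":0.7,"z":0,"yaw":0,"gripper":1},{"x":0.3,"y":1.4,"z":0,"yaw":0,"gripper":1}]' >/dev/null; python3 chk.py
python3 -m handwheel '[{"x":0.1,"y":0.7,"z":0,"yaw":0,"gripper":1},{"x":0.3,"y":1.4,"z":0,"yaw":0,"gripper":1}]' >/dev/null; python3 chk.py
python3 -m handwheel '[{"x":0.1,"y":0.7,"z":0,"yaw":0,"gripper":1},{"x":0.3,"y":1.4,"z":0,"yaw":0,"gripper":1}]' >/dev/null; python3 chk.py
python3 -m handwheel '[{"x":0.1,"y":0.7,"z":0,"yaw":0,"gripper":1},{"x":0.3,"y":1.4,"z":0,"yaw":0,"gripper":1}]' >/dev/null; python3 chk.py
python3 -m handwheel '[{"x":0.2,"y":0.7,"z":0,"yaw":0,"gripper":1},{"x":0.4,"y":1.4,"z":0,"yaw":0,"gripper":1}]' >/dev/null; python3 chk.py
python3 -m handwheel '[{"x":0.2,"y":0.7,"z":0,"yaw":0,"gripper":1},{"x":0.4,"y":1.4,"z":0,"yaw":0,"gripper":1}]' >/dev/null; python3 chk.py
python3 -m handwheel '[{"x":0.2,"y":0.7,"z":0,"yaw":0,"gripper":1},{"x":0.4,"y":1.4,"z":0,"yaw":0,"gripper":1}]' >/dev/null; python3 chk.py
python3 -m handwheel '[{"x":0.2,"y":0.7,"z":0,"yaw":0,"gripper":1},{"x":0.4,"y":1.4,"z":0,"yaw":0,"gripper":1}]' >/dev/null; python3 chk.py
```

```text
ang 7.7 Ft -3.9 Fr -0.1 Fz 1.9 t 18.2
ang 8.8 Ft -4.1 Fr 0.3 Fz 1.5 t 18.37
ang 9.8 Ft -4.5 Fr -0.7 Fz 3.1 t 18.53
ang 10.8 Ft -3.0 Fr -0.2 Fz 2.0 t 18.7
ang 11.8 Ft -3.9 Fr -0.5 Fz 1.5 t 18.87
ang 12.8 Ft -3.1 Fr -0.5 Fz 1.5 t 19.03
ang 13.8 Ft -3.1 Fr -0.9 Fz 2.3 t 19.2
ang 14.8 Ft -3.3 Fr -1.8 Fz 3.0 t 19.37
ang 15.9 Ft -4.0 Fr -1.9 Fz 2.0 t 19.53
ang 16.9 Ft -3.2 Fr -3.3 Fz 1.5 t 19.7
ang 18.0 Ft -3.3 Fr -3.3 Fz 1.3 t 19.87
ang 19.0 Ft -3.3 Fr -3.6 Fz 2.4 t 20.03
```

```bash
set -e
python3 -m handwheel '[{"x":0.4,"y":0.6,"z":0,"yaw":0,"gripper":1},{"x":0.7,"y":1.3,"z":0,"yaw":0,"gripper":1}]' >/dev/null; python3 chk.py
python3 -m handwheel '[{"x":0.4,"y":0.6,"z":0,"yaw":0,"gripper":1},{"x":0.7,"y":1.3,"z":0,"yaw":0,"gripper":1}]' >/dev/null; python3 chk.py
python3 -m handwheel '[{"x":0.3,"y":0.6,"z":0,"yaw":0,"gripper":1},{"x":0.6,"y":1.3,"z":0,"yaw":0,"gripper":1}]' >/dev/null; python3 chk.py
python3 -m handwheel '[{"x":0.3,"y":0.6,"z":0,"yaw":0,"gripper":1},{"x":0.6,"y":1.3,"z":0,"yaw":0,"gripper":1}]' >/dev/null; python3 chk.py
python3 -m handwheel '[{"x":0.3,"y":0.6,"z":0,"yaw":0,"gripper":1},{"x":0.6,"y":1.3,"z":0,"yaw":0,"gripper":1}]' >/dev/null; python3 chk.py
python3 -m handwheel '[{"x":0.3,"y":0.6,"z":0,"yaw":0,"gripper":1},{"x":0.7,"y":1.3,"z":0,"yaw":0,"gripper":1}]' >/dev/null; python3 chk.py
python3 -m handwheel '[{"x":0.3,"y":0.6,"z":0,"yaw":0,"gripper":1},{"x":0.7,"y":1.3,"z":0,"yaw":0,"gripper":1}]' >/dev/null; python3 chk.py
python3 -m handwheel '[{"x":0.3,"y":0.6,"z":0,"yaw":0,"gripper":1},{"x":0.7,"y":1.3,"z":0,"yaw":0,"gripper":1}]' >/dev/null; python3 chk.py
python3 -m handwheel '[{"x":0.3,"y":0.6,"z":0,"yaw":0,"gripper":1},{"x":0.7,"y":1.2,"z":0,"yaw":0,"gripper":1}]' >/dev/null; python3 chk.py
python3 -m handwheel '[{"x":0.4,"y":0.6,"z":0,"yaw":0,"gripper":1},{"x":0.8,"y":1.2,"z":0,"yaw":0,"gripper":1}]' >/dev/null; python3 chk.py
python3 -m handwheel '[{"x":0.4,"y":0.6,"z":0,"yaw":0,"gripper":1},{"x":0.8,"y":1.2,"z":0,"yaw":0,"gripper":1}]' >/dev/null; python3 chk.py
python3 -m handwheel '[{"x":0.4,"y":0.6,"z":0,"yaw":0,"gripper":1},{"x":0.8,"y":1.2,"z":0,"yaw":0,"gripper":1}]' >/dev/null; python3 chk.py
python3 -m handwheel '[{"x":0.4,"y":0.6,"z":0,"yaw":0,"gripper":1},{"x":0.8,"y":1.2,"z":0,"yaw":0,"gripper":1}]' >/dev/null; python3 chk.py
python3 -m handwheel '[{"x":0.4,"y":0.6,"z":0,"yaw":0,"gripper":1},{"x":0.8,"y":1.2,"z":0,"yaw":0,"gripper":1}]' >/dev/null; python3 chk.py
python3 -m handwheel '[{"x":0.4,"y":0.6,"z":0,"yaw":0,"gripper":1},{"x":0.8,"y":1.2,"z":0,"yaw":0,"gripper":1}]' >/dev/null; python3 chk.py
python3 -m handwheel '[{"x":0.4,"y":0.6,"z":0,"yaw":0,"gripper":1},{"x":0.8,"y":1.2,"z":0,"yaw":0,"gripper":1}]' >/dev/null; python3 chk.py
```

```text
ang 20.0 Ft -4.6 Fr -3.9 Fz 1.9 t 20.2
ang 21.1 Ft -4.4 Fr -2.7 Fz 2.2 t 20.37
ang 21.9 Ft -6.1 Fr -2.7 Fz 2.2 t 20.53
```

```bash

python3 -m handwheel '[{"x":0,"y":0,"z":0,"yaw":0,"gripper":1},{"x":0,"y":0,"z":0,"yaw":0,"gripper":1}]' >/dev/null; python3 chk.py
python3 -m handwheel '[{"x":0.2,"y":0.4,"z":0,"yaw":0,"gripper":1},{"x":0.2,"y":0.4,"z":0,"yaw":0,"gripper":1}]' >/dev/null; python3 chk.py
python3 - <<'E'
from h import *
ims=np.mean([vision.read_camera("side").astype(float) for _ in range(6)],0).astype(np.uint8);cv2.imwrite("pics/s11.png",ims);print(tip(ims))
E
python3 chk.py
```

```text
ang 21.8 Ft -5.8 Fr -2.9 Fz 2.3 t 20.7
ang 22.0 Ft -6.3 Fr -3.9 Fz 2.1 t 20.87
(0.48, (313, 241))
ang 22.0 Ft -5.1 Fr -3.5 Fz 2.7 t 21.17
```

```bash

python3 -m handwheel '[{"x":0.3,"y":0.6,"z":0,"yaw":0,"gripper":1},{"x":0.3,"y":0.6,"z":0,"yaw":0,"gripper":1}]' ; python3 chk.py
python3 -m handwheel '[{"x":0,"y":0,"z":0,"yaw":0,"gripper":1},{"x":0,"y":0,"z":0,"yaw":0,"gripper":1}]' >/dev/null; python3 chk.py
```

```text
clock: 21.33
eef_pos: [0.626, 0.0727, 0.0795]
eef_rot: [0.0, 1.0, -0.0, 0.0]
wrist_force: [-0.3, -7.4, 2.3]
finger_gap: 0.219
finger_force: 59.2
ang 22.4 Ft -6.7 Fr -3.1 Fz 2.3 t 21.33
ang 22.4 Ft -5.8 Fr -2.8 Fz 1.9 t 21.5
```

```bash

python3 -m handwheel '[{"x":0.3,"y":0.6,"z":0,"yaw":0,"gripper":1},{"x":0.3,"y":0.6,"z":0,"yaw":0,"gripper":1},{"x":0.3,"y":0.6,"z":0,"yaw":0,"gripper":1}]' >/dev/null; python3 chk.py
python3 -m handwheel '[{"x":0.3,"y":0.6,"z":0,"yaw":0,"gripper":1},{"x":0.3,"y":0.6,"z":0,"yaw":0,"gripper":1},{"x":0.3,"y":0.6,"z":0,"yaw":0,"gripper":1}]' >/dev/null; python3 chk.py
```

```text
ang 22.8 Ft -7.7 Fr -2.8 Fz 2.1 t 21.75
ang 23.1 Ft -7.8 Fr -2.5 Fz 2.3 t 22.0
```

The resistance climbs steadily from about 3.5 N to 7.8 N from 20° on, and the tail tip is at its expected open position (column 313). The rack has reached the stop. I'll ease off, release the grip and rise.

```bash

python3 -m handwheel '[{"x":-0.3,"y":-0.7,"z":0,"yaw":0,"gripper":1},{"x":-0.5,"y":-1.3,"z":0,"yaw":0,"gripper":1},{"x":-0.5,"y":-1.3,"z":0,"yaw":0,"gripper":1}]' >/dev/null; python3 chk.py
python3 -m handwheel '[{"x":0,"y":0,"z":0,"yaw":0,"gripper":0.5},{"x":0,"y":0,"z":0,"yaw":0,"gripper":0.5},{"x":0,"y":0,"z":0,"yaw":0,"gripper":0.5},{"x":0,"y":0,"z":0,"yaw":0,"gripper":0.5},{"x":0,"y":0,"z":-15,"yaw":0,"gripper":0.5},{"x":0,"y":0,"z":-45,"yaw":0,"gripper":0.5},{"x":0,"y":0,"z":-60,"yaw":0,"gripper":0.5},{"x":0,"y":0,"z":-60,"yaw":0,"gripper":0.5}]' >/dev/null; python3 - <<'E'
from h import *
go([.5548,.0425,.139],203)
c="side";im=vision.read_camera(c);cv2.imwrite("pics/s12.png",im)
for n in ["crank_hub","crank_knob"]: print(c,n,[(round(r["p"],2),np.round(r["at"],1),ray(c,r["at"],.08 if "hub" in n else .09)) for r in nets.place_of(n,c)[:2]])
E
```

```text
ang 22.6 Ft -4.4 Fr -2.4 Fz 2.2 t 22.25
rows x,y,z [ 72.7 -31.2   3.7] yaw -23.0 | tcp [0.6274 0.0738 0.1431] phi -179.98 j6 0.12 t 22.92 F [ 0.  -0.1 -0. ]
side crank_hub [(0.65, array([333.3, 223.6]), array([0.55211278, 0.04285401, 0.08      ])), (0.58, array([357.5, 307.9]), array([ 0.58855711, -0.21460967,  0.08      ]))]
side crank_knob [(0.73, array([366.2, 213.1]), array([0.63685161, 0.06419581, 0.09      ]))]
```

```bash

python3 -m handwheel '[{"x":36,"y":-15,"z":0,"yaw":-7,"gripper":0.45},{"x":72.7,"y":-31.2,"z":0,"yaw":-14,"gripper":0.45},{"x":72.7,"y":-31.2,"z":5,"yaw":-21,"gripper":0.45},{"x":72.7,"y":-31.2,"z":5,"yaw":-22.5,"gripper":0.45},{"x":72.7,"y":-31.2,"z":5,"yaw":-22.5,"gripper":0.45}]' ; python3 - <<'E'
from h import *
go([.5548,.0425,.0705],202.5)
c="side";im=vision.read_camera(c)
a=proj(c,[.59,.05,.09]).astype(int);print(a-50)
cv2.imwrite("pics/m7.png",cv2.resize(im[a[1]-50:a[1]+50,a[0]-50:a[0]+50],(600,600),interpolation=cv2.INTER_CUBIC))
E
```

```text
clock: 23.48
eef_pos: [0.5514, 0.0417, 0.1332]
eef_rot: [-0.196, 0.981, 0.0, -0.001]
wrist_force: [0.2, 0.2, -0.0]
finger_gap: 0.552
finger_force: 0.0
rows x,y,z [-3.6 -0.6 62.7] yaw 0.1 | tcp [0.5514 0.0417 0.1332] phi -157.44 j6 -0.32 t 23.48 F [ 0.2  0.2 -0. ]
[298 168]
```

View pics/m7.png

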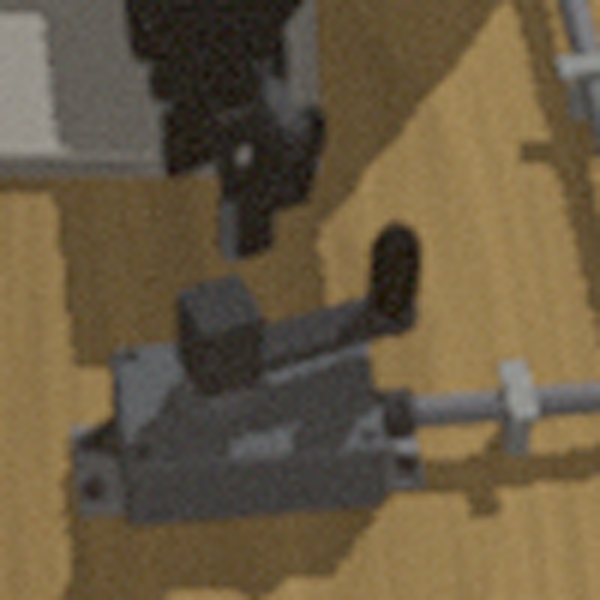

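The side view shows the crank still home on the stud, heading about 20°, with the hub top at about (336,217). The open fingers are above the hub, so I descend and grip it.

```bash

python3 -m handwheel '[{"x":-3.5,"y":-0.6,"z":10,"yaw":0,"gripper":0.45},{"x":-3.5,"y":-0.6,"z":25,"yaw":0,"gripper":0.45},{"x":-3.5,"y":-0.6,"z":45,"yaw":0,"gripper":0.45},{"x":-3.5,"y":-0.6,"z":57,"yaw":0,"gripper":0.45},{"x":-3.5,"y":-0.6,"z":61,"yaw":0,"gripper":0.45},{"x":-3.5,"y":-0.6,"z":61.5,"yaw":0,"gripper":0.6},{"x":-3.5,"y":-0.6,"z":61.5,"yaw":0,"gripper":0.75},{"x":-3.5,"y":-0.6,"z":61.5,"yaw":0,"gripper":1}]'
python3 -m handwheel '[{"x":0,"y":0,"z":0,"yaw":0,"gripper":1},{"x":0,"y":0,"z":0,"yaw":0,"gripper":1},{"x":0,"y":0,"z":0,"yaw":0,"gripper":1}]'
python3 -c "
from h import *
print(manip.state()['torque']);go([.5548,.0425,.13],202.5)"
```

```text
clock: 24.2
eef_pos: [0.5562, 0.0428, 0.0729]
eef_rot: [-0.195, 0.981, 0.0, -0.0]
wrist_force: [-0.4, 0.4, -5.6]
finger_gap: 0.303
finger_force: 58.9
clock: 24.45
eef_pos: [0.5562, 0.0428, 0.073]
eef_rot: [-0.195, 0.981, 0.0, 0.0]
wrist_force: [-1.0, 0.4, -6.1]
finger_gap: 0.304
finger_force: 58.9
[ 0.07000663  0.19367025 -0.04963381]
rows x,y,z [  1.4   0.3 -57. ] yaw 0.0 | tcp [0.5562 0.0428 0.073 ] phi -157.49 j6 -0.32 t 24.45 F [-1.   0.4 -6.1]
```

```bash

python3 -m handwheel '[{"x":0,"y":0,"z":-3,"yaw":0,"gripper":1},{"x":0,"y":0,"z":-7,"yaw":0,"gripper":1},{"x":0,"y":0,"z":-12,"yaw":0,"gripper":1},{"x":0,"y":0,"z":-18,"yaw":0,"gripper":1}]'
python3 -m handwheel '[{"x":0,"y":0,"z":-8,"yaw":0,"gripper":1},{"x":0,"y":0,"z":-18,"yaw":0,"gripper":1},{"x":0,"y":0,"z":-30,"yaw":0,"gripper":1},{"x":0,"y":0,"z":-40,"yaw":0,"gripper":1},{"x":0,"y":0,"z":-40,"yaw":0,"gripper":1}]'
python3 - <<'E'
from h import *
for c in ["side","top"]:
    im=vision.read_camera(c);cv2.imwrite(f"pics/{c}13.png",im)
    print(c,[(round(r["p"],2),np.round(r["at"],1),ray(c,r["at"],0)) for r in nets.place_of("tray",c)[:3]])
    for r in nets.masks_of("tray",c)[:2]:
        x=np.argwhere(r["mask"])[:,::-1].astype(np.int32);q=cv2.boxPoints(cv2.minAreaRect(x));print(im[r["mask"]].mean(0).round(),[np.round(ray(c,p,.014)[:2],3).tolist() for p in q])
# tray from the first, unobstructed top picture
im=cv2.imread("pics/top0.png")[200:300,155:232];h=cv2.cvtColor(im,cv2.COLOR_BGR2HSV);m=((h[...,1]<40)).astype(np.uint8)
n,l,st,ce=cv2.connectedComponentsWithStats(cv2.morphologyEx(m,cv2.MORPH_OPEN,np.ones((3,3))));k=1+np.argmax(st[1:,4])
q=cv2.boxPoints(cv2.minAreaRect(np.argwhere(l==k)[:,::-1].astype(np.int32)))+[155,200];q=np.array([ray("top",p,.014)[:2] for p in q]);print("tray corners",q.round(3).tolist(),q.mean(0).round(4))
go([.5548,.0425,.13],180)
E
```

```text
clock: 24.78
eef_pos: [0.5565, 0.0428, 0.0916]
eef_rot: [-0.195, 0.981, 0.0, 0.0]
wrist_force: [-0.2, 1.2, -3.3]
finger_gap: 0.303
finger_force: 59.2
clock: 25.2
eef_pos: [0.5578, 0.0427, 0.1338]
eef_rot: [-0.195, 0.981, -0.0, 0.002]
wrist_force: [0.5, 1.0, -0.9]
finger_gap: 0.305
finger_force: 59.2
side [(0.9, array([314.7, 134.7]), array([0.52452835, 0.49919171, 0.        ])), (0.79, array([321. , 181.1]), array([0.53297678, 0.28593726, 0.        ]))]
[103. 110. 115.] [[0.437, 0.217], [0.443, 0.356], [0.623, 0.333], [0.607, 0.196]]
[  3. 113. 133.] [[0.424, 0.433], [0.433, 0.571], [0.548, 0.548], [0.533, 0.411]]
top [(0.7, array([196.9, 248.8]), array([0.52760809, 0.27674578, 0.        ])), (0.61, array([106.9, 247. ]), array([0.53053054, 0.483113  , 0.        ]))]
[ 49. 157. 181.] [[0.446, 0.566], [0.628, 0.529], [0.593, 0.407], [0.413, 0.447]]
[149. 156. 160.] [[0.439, 0.347], [0.624, 0.333], [0.609, 0.211], [0.424, 0.228]]
tray corners [[0.441, 0.345], [0.623, 0.337], [0.611, 0.215], [0.43, 0.226]] [0.5263 0.2807]
rows x,y,z [1.  0.2 0.2] yaw 22.5 | tcp [0.5558 0.0427 0.1302] phi -157.49 j6 -0.32 t 25.5 F [ 0.2  1.1 -2.2]
```

```bash

python3 -m handwheel '[{"x":-3,"y":25,"z":-2,"yaw":3,"gripper":1},{"x":-7,"y":60,"z":-2,"yaw":7,"gripper":1},{"x":-12,"y":98,"z":-2,"yaw":12,"gripper":1},{"x":-16,"y":136,"z":-2,"yaw":16,"gripper":1},{"x":-20,"y":174,"z":-2,"yaw":20,"gripper":1},{"x":-25,"y":210,"z":-2,"yaw":24,"gripper":1},{"x":-28,"y":236,"z":-2,"yaw":26,"gripper":1},{"x":-29,"y":246,"z":-2,"yaw":26,"gripper":1}]' >/dev/null
python3 -m handwheel '[{"x":0,"y":0,"z":15,"yaw":0,"gripper":1},{"x":0,"y":0,"z":35,"yaw":0,"gripper":1},{"x":0,"y":0,"z":50,"yaw":0,"gripper":1},{"x":0,"y":0,"z":60,"yaw":0,"gripper":1},{"x":0,"y":0,"z":60,"yaw":0,"gripper":1}]'
python3 - <<'E'
from h import *
go([.4885,.281,.019],176.5)
im=vision.read_camera("side");cv2.imwrite("pics/s14.png",im)
a=proj("side",[.52,.281,.05]).astype(int);print(a-50)
cv2.imwrite("pics/m8.png",cv2.resize(im[a[1]-50:a[1]+50,a[0]-50:a[0]+50],(600,600),interpolation=cv2.INTER_CUBIC))
E
```

```text
clock: 26.58
eef_pos: [0.4876, 0.2799, 0.0706]
eef_rot: [0.03, 1.0, -0.001, -0.002]
wrist_force: [0.5, -1.8, -1.8]
finger_gap: 0.304
finger_force: 59.2
rows x,y,z [-1.   1.3 51.6] yaw 0.0 | tcp [0.4876 0.2799 0.0706] phi 176.52 j6 0.58 t 26.58 F [ 0.5 -1.8 -1.8]
[266 119]
```

```bash
cat > ck2.py <<'E'
from h import *
import sys
s=manip.state();print(np.round(s["eef_pos"],4),np.round(s["wrist_force"],1),np.round(s["torque"],2),round(s["clock"],2));sys.exit(int(s["wrist_force"][2]>1))
E
set -e
python3 -m handwheel '[{"x":-1,"y":1,"z":12,"yaw":0,"gripper":1},{"x":-1,"y":1,"z":26,"yaw":0,"gripper":1},{"x":-1,"y":1,"z":36,"yaw":0,"gripper":1},{"x":-1,"y":1,"z":41,"yaw":0,"gripper":1},{"x":-1,"y":1,"z":43,"yaw":0,"gripper":1},{"x":-1,"y":1,"z":43,"yaw":0,"gripper":1}]' >/dev/null; python3 ck2.py
python3 -m handwheel '[{"x":0,"y":0,"z":1,"yaw":0,"gripper":1},{"x":0,"y":0,"z":2,"yaw":0,"gripper":1},{"x":0,"y":0,"z":2,"yaw":0,"gripper":1}]' >/dev/null; python3 ck2.py
python3 -m handwheel '[{"x":0,"y":0,"z":1,"yaw":0,"gripper":1},{"x":0,"y":0,"z":2,"yaw":0,"gripper":1},{"x":0,"y":0,"z":2,"yaw":0,"gripper":1}]' >/dev/null; python3 ck2.py
python3 -m handwheel '[{"x":0,"y":0,"z":1,"yaw":0,"gripper":1},{"x":0,"y":0,"z":2,"yaw":0,"gripper":1},{"x":0,"y":0,"z":2,"yaw":0,"gripper":1}]' >/dev/null; python3 ck2.py
python3 -m handwheel '[{"x":0,"y":0,"z":0.7,"yaw":0,"gripper":1},{"x":0,"y":0,"z":1.5,"yaw":0,"gripper":1},{"x":0,"y":0,"z":1.5,"yaw":0,"gripper":1}]' >/dev/null; python3 ck2.py
python3 -m handwheel '[{"x":0,"y":0,"z":0.7,"yaw":0,"gripper":1},{"x":0,"y":0,"z":1.5,"yaw":0,"gripper":1},{"x":0,"y":0,"z":1.5,"yaw":0,"gripper":1}]' >/dev/null; python3 ck2.py
python3 -m handwheel '[{"x":0,"y":0,"z":0.7,"yaw":0,"gripper":1},{"x":0,"y":0,"z":1.5,"yaw":0,"gripper":1},{"x":0,"y":0,"z":1.5,"yaw":0,"gripper":1}]' >/dev/null; python3 ck2.py
```

```text
[0.49   0.2819 0.03  ] [-0.3  0.6 -1. ] [ 0.   -0.02  0.03] 27.13
[0.4902 0.2821 0.0282] [ 0.5 -0.7 -1.6] [0.01 0.06 0.02] 27.38
[0.4899 0.282  0.0258] [ 0.3 -0.5 -2.1] [-0.01  0.05 -0.01] 27.63
[0.4898 0.282  0.0237] [ 0.2  0.1 -2.2] [ 0.01  0.12 -0.07] 27.88
[0.4898 0.2819 0.0222] [ 0.6 -0.4 -1.6] [ 0.01  0.04 -0.05] 28.13
[0.4898 0.282  0.0207] [ 0.3  0.3 -2.1] [0.02 0.01 0.04] 28.38
[0.4899 0.282  0.0193] [ 0.1 -0.1 -0.9] [0.01 0.01 0.02] 28.63
```

```bash
set -e
python3 -m handwheel '[{"x":0,"y":0,"z":0.4,"yaw":0,"gripper":1},{"x":0,"y":0,"z":0.7,"yaw":0,"gripper":1},{"x":0,"y":0,"z":0.7,"yaw":0,"gripper":1}]' >/dev/null; python3 ck2.py
python3 -m handwheel '[{"x":0,"y":0,"z":0.4,"yaw":0,"gripper":1},{"x":0,"y":0,"z":0.7,"yaw":0,"gripper":1},{"x":0,"y":0,"z":0.7,"yaw":0,"gripper":1}]' >/dev/null; python3 ck2.py
```

```text
[0.4898 0.2821 0.0187] [-1.6  0.9  0.3] [0.02 0.2  0.01] 28.88
[0.4899 0.2821 0.0182] [-1.2  0.3  3.2] [-0.01  0.45 -0.01] 29.13
```

View pics/m8.png

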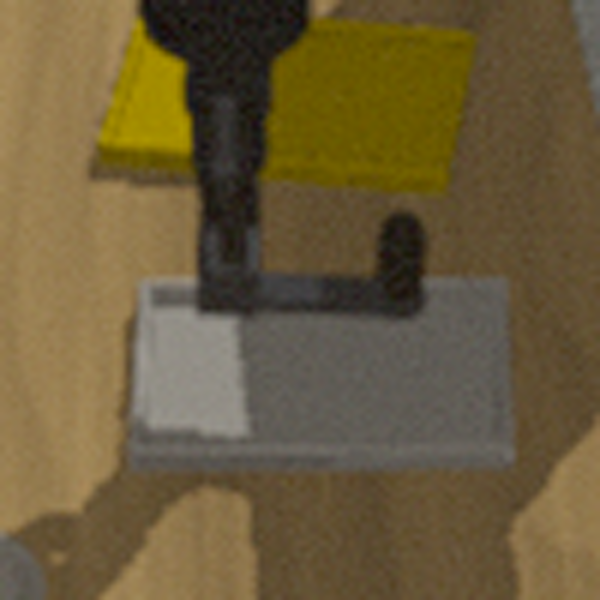

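The pre-lowering side view shows the crank level, right side up and above the white tray, between its end walls. It has since touched down at the expected height with 3 N. I'll open partly and rise.

```bash

python3 -m handwheel '[{"x":0,"y":0,"z":-0.5,"yaw":0,"gripper":0.9},{"x":0,"y":0,"z":-0.5,"yaw":0,"gripper":0.6},{"x":0,"y":0,"z":-0.5,"yaw":0,"gripper":0.55},{"x":0,"y":0,"z":-0.5,"yaw":0,"gripper":0.55},{"x":0,"y":0,"z":-5,"yaw":0,"gripper":0.55},{"x":0,"y":0,"z":-20,"yaw":0,"gripper":0.55},{"x":0,"y":0,"z":-50,"yaw":0,"gripper":0.55},{"x":0,"y":0,"z":-90,"yaw":0,"gripper":0.55}]'
python3 -m handwheel '[{"x":0,"y":0,"z":-60,"yaw":0,"gripper":0.55},{"x":60,"y":-60,"z":-80,"yaw":0,"gripper":0.55},{"x":120,"y":-120,"z":-80,"yaw":0,"gripper":0.55},{"x":150,"y":-180,"z":-80,"yaw":0,"gripper":0.55},{"x":150,"y":-240,"z":-80,"yaw":0,"gripper":0.55},{"x":150,"y":-300,"z":-80,"yaw":0,"gripper":0.55},{"x":150,"y":-300,"z":-80,"yaw":0,"gripper":0.55},{"x":150,"y":-300,"z":-80,"yaw":0,"gripper":0.55}]'
python3 - <<'E'
from h import *
im=vision.read_camera("side");c="side";cv2.imwrite("pics/s15.png",im)
print([ (n,(lambda r:(round(r["p"],2),np.round(r["at"],1),ray(c,r["at"],z).round(4)))(nets.place_of(n,c)[0])) for n,z in [("crank_hub",.026),("crank_knob",.036)]])
t=vision.read_camera("top");print([ (n,[(round(r["p"],2),ray("top",r["at"],z).round(4)) for r in nets.place_of(n,"top")[:2]]) for n,z in [("crank_hub",.026),("crank_knob",.036)]])
a,b=im[110:260,250:420],t[190:310,80:330]
o=np.zeros((600,800,3),np.uint8);o[:,:400]=cv2.resize(a,(400,600)) if 0 else 0
A=cv2.resize(a,None,fx=2.35,fy=2.35,interpolation=cv2.INTER_CUBIC);B=cv2.resize(b,None,fx=1.6,fy=1.6,interpolation=cv2.INTER_CUBIC)
o[:A.shape[0],:A.shape[1]]=A;o[:B.shape[0],400:400+B.shape[1]]=B;cv2.imwrite("pics/m9.png",o)
E
```

```text
clock: 29.8
eef_pos: [0.4883, 0.281, 0.1069]
eef_rot: [0.031, 1.0, -0.001, -0.002]
wrist_force: [0.7, 0.6, 0.1]
finger_gap: 0.452
finger_force: 0.0
clock: 30.47
eef_pos: [0.34, 0.0429, 0.186]
eef_rot: [0.03, 1.0, 0.0, 0.001]
wrist_force: [1.2, -0.9, 0.4]
finger_gap: 0.453
finger_force: 0.0
[('crank_hub', (0.83, array([360.1, 309.1]), array([ 0.5996, -0.1816,  0.026 ]))), ('crank_knob', (0.91, array([334.4, 176.3]), array([0.5702, 0.2646, 0.036 ])))]
[('crank_hub', [(0.89, array([ 0.5921, -0.1596,  0.026 ])), (0.81, array([0.4881, 0.2891, 0.026 ]))]), ('crank_knob', [(0.58, array([0.568 , 0.2747, 0.036 ])), (0.57, array([0.5437, 0.037 , 0.036 ]))])]
```

View pics/m9.png

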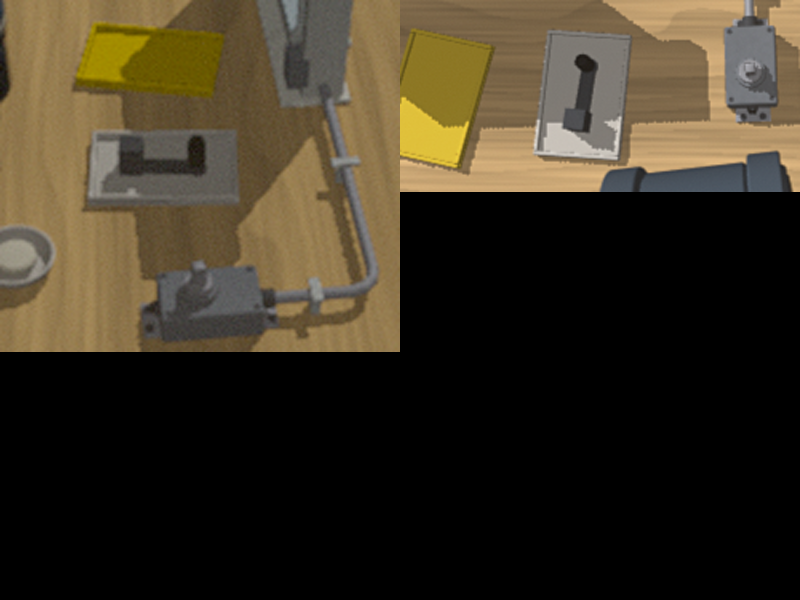

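The crank lies flat and right side up inside the white tray, hub at (130,155) and grip at (196,155) in the left crop. The yellow tray is untouched and the rack tail has disappeared into the box end. I'll check the tail's end numerically.

```bash
python3 - <<'E'
from h import *
a=cv2.imread("pics/top0.png").astype(int);b=np.mean([vision.read_camera("top").astype(float) for _ in range(4)],0).astype(int)
for r in range(252,282,1): print(r,a[r,297:305].sum(1)//3,b[r,297:305].sum(1)//3)
for x in (.49,.495,.5,.505,.51): print(x,proj("top",[x,.0388,.022]).round(1))
E
```

```text
252 [114 114 116 115 114 114 114 113] [123 123 124 123 122 122 122 122]
253 [112 114 115 114 112 112 111 110] [120 121 123 122 120 120 119 118]
254 [94 94 94 91 90 88 87 87] [100  99  98  97  96  94  93  92]
255 [66 65 66 62 60 58 56 57] [69 70 67 65 64 62 60 61]
256 [46 51 51 52 49 46 50 58] [51 53 54 55 53 49 51 61]
257 [45 45 51 58 48 45 54 80] [49 50 56 61 52 49 58 84]
258 [50 47 59 72 56 47 65 97] [ 53  47  57  68  49  47  70 103]
259 [65 59 80 99 72 66 80 97] [ 68  36  37  39  34  49  87 104]
260 [ 91  91 125 141  92  84  95  96] [ 93  52  47  48  41  62 103 103]
261 [ 93 108 159 149  99  78  95  87] [101  84  77  80  74  81 102  93]
262 [ 91 106 159 148 100  78  94  80] [104 104 104 104 104 103 101  86]
263 [ 91 104 157 147 102  81  96  88] [102 104 104 105 104 104 103  93]
264 [ 96 114 160 149 104  82  97  92] [104 104 104 104 104 104 104  97]
265 [ 93 112 157 150 104  80  94  93] [100  99 100 101 100  99 100  99]
266 [ 92 103 155 150 104  69  78  78] [100  81  77  82  82  82  84  82]
267 [138 122 155 150 107  80  89  91] [148 117 113 110  96  95  96  95]
268 [148 148 156 150
[... 383 characters left out ...]
147 147 148 148 148 148 149]
274 [136 138 147 155 117 104 139 139] [146 146 146 146 146 146 146 147]
275 [141 142 150 158 119 106 142 142] [149 149 149 150 150 150 150 150]
276 [140 140 140 147 114 100 136 141] [148 148 148 148 147 148 148 148]
277 [135 120  84  86  67  64 109 136] [143 143 143 142 143 143 143 143]
278 [129  95  44  42  42  54  97 134] [142 142 141 142 141 142 141 141]
279 [133 108  84  83  85 101 120 137] [147 147 146 146 145 146 145 145]
280 [144 144 141 142 142 144 141 142] [152 151 151 151 151 150 150 150]
281 [138 138 139 140 139 138 138 136] [148 148 148 149 149 147 146 143]
0.49 [300.2 264.6]
0.495 [300.3 262.4]
0.5 [300.3 260.2]
0.505 [300.3 258. ]
0.51 [300.4 255.8]
```

```bash
python3 -c "
from station import manip
print(manip.job_done())"
```

```text
the job is handed in; nothing more can be done
None
```

I wound the louvres anticlockwise to the felt stop, peaking at about 8 N tangential, and the rack tail's remaining length in the camera image matches fully open. The crank now lies flat and right side up in the white tray, and I handed the job in at about 31 s. Mid-wind, before I corrected the circle's centre, sideways and downward forces at the grip reached about 16 N and 13 N.

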